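# Sort, load and deliver the matching kiln posts

### The job

Get the posts for the next kiln tier ready: clear every cup off the kiln shelf onto the wooden ware board, upright, and fill the carrier with exactly those posts that are as long as the pattern post standing on the kiln shelf - every matching one from the stock bin, laid flat on the carrier's floor, and any odd-length ones left over in the carrier put back in the bin, where the odd-length ones all stay. Only when the carrier is correctly loaded, lift it by its grip and carry it level, load and all, to the kiln shelf, and set it down there squarely, lengthwise along the shelf and fully on it. Do not disturb the bowl or the jar, and never tip the carrier over.

Things in the scene. Friction and masses are not known exactly. Their poses are not given: they have to be found in the camera images.
- short_1_c (a point): Centre of a loose cream firebrick kiln post, a square bar 32 x 32 mm and 60 mm long with a dark core hole in each end; x along its length; starts in the stock bin. It lies on a flat side, so its centre is 16 mm above the floor under it. Light (under 0.1 kg).
- short_2_c (a point): Centre of a loose cream firebrick kiln post, a square bar 32 x 32 mm and 60 mm long with a dark core hole in each end; x along its length; starts in the stock bin. It lies on a flat side, so its centre is 16 mm above the floor under it. Light (under 0.1 kg).
- mid_1_c (a point): Centre of a loose cream firebrick kiln post, a square bar 32 x 32 mm and 80 mm long with a dark core hole in each end; x along its length; starts in the stock bin (one of its length may be absent). It lies on a flat side, so its centre is 16 mm above the floor under it. Light (under 0.1 kg).
- mid_2_c (a point): Centre of a loose cream firebrick kiln post, a square bar 32 x 32 mm and 80 mm long with a dark core hole in each end; x along its length; starts in the stock bin (one of its length may be absent). It lies on a flat side, so its centre is 16 mm above the floor under it. Light (under 0.1 kg).
- mid_3_c (a point): Centre of a loose cream firebrick kiln post, a square bar 32 x 32 mm and 80 mm long with a dark core hole in each end; x along its length; starts in the stock bin (one of its length may be absent). It lies on a flat side, so its centre is 16 mm above the floor under it. Light (under 0.1 kg).
- long_1_c (a point): Centre of a loose cream firebrick kiln post, a square bar 32 x 32 mm and 100 mm long with a dark core hole in each end; x along its length; starts in the stock bin (one of its length may be absent). It lies on a flat side, so its centre is 16 mm above the floor under it. Light (under 0.1 kg).
- long_2_c (a point): Centre of a loose cream firebrick kiln post, a square bar 32 x 32 mm and 100 mm long with a dark core hole in each end; x along its length; starts in the stock bin (one of its length may be absent). It lies on a flat side, so its centre is 16 mm above the floor under it. Light (under 0.1 kg).
- long_3_c (a point): Centre of a loose cream firebrick kiln post, a square bar 32 x 32 mm and 100 mm long with a dark core hole in each end; x along its length; starts in the stock bin (one of its length may be absent). It lies on a flat side, so its centre is 16 mm above the floor under it. Light (under 0.1 kg).
- short_3_c (a point): Centre of a loose cream firebrick kiln post, a square bar 32 x 32 mm and 60 mm long with a dark core hole in each end; x along its length; left over in the carrier at the start. It lies on a flat side, so its centre is 16 mm above the floor under it. Light (under 0.1 kg).
- mid_4_c (a point): Centre of a loose cream firebrick kiln post, a square bar 32 x 32 mm and 80 mm long with a dark core hole in each end; x along its length; left over in the carrier at the start. It lies on a flat side, so its centre is 16 mm above the floor under it. Light (under 0.1 kg).
- long_4_c (a point): Centre of a loose cream firebrick kiln post, a square bar 32 x 32 mm and 100 mm long with a dark core hole in each end; x along its length; left over in the carrier at the start. It lies on a flat side, so its centre is 16 mm above the floor under it. Light (under 0.1 kg).
- pattern_short_top (a point): Middle of the top of a fixed post, 32 x 32 mm and 60 mm tall, standing on end (base 20 mm above the table). Of the three fixed posts one, drawn anew each time, stands at the far end of the kiln shelf and is the pattern; the other two stand on small slabs of their own beyond the carrier and beyond the bin, and do not matter.
- pattern_mid_top (a point): Middle of the top of a fixed post, 32 x 32 mm and 80 mm tall, standing on end (base 20 mm above the table). Of the three fixed posts one, drawn anew each time, stands at the far end of the kiln shelf and is the pattern; the other two stand on small slabs of their own beyond the carrier and beyond the bin, and do not matter.
- pattern_long_top (a point): Middle of the top of a fixed post, 32 x 32 mm and 100 mm tall, standing on end (base 20 mm above the table). Of the three fixed posts one, drawn anew each time, stands at the far end of the kiln shelf and is the pattern; the other two stand on small slabs of their own beyond the carrier and beyond the bin, and do not matter.
- carrier: Loose plywood carrier (0.35 kg empty): open tray 292 x 192 mm outside, long side along its x, walls 6 mm thick and 22 mm high, floor 6 mm thick, inside 280 x 180 mm. An upright grip board stands in its middle. Room for four posts lying lengthwise along x, two on each side of the grip board's line, at about x = +-84 mm, y = +-40 mm. Origin: centre of the underside.
- carrier_grip (a point): Where to take the carrier: on its upright grip board, 16 mm thick across the carrier's y, 40 mm long along x, its top 62 mm above the carrier's underside; this point is in its middle, 50 mm above the underside.
- bin: Fixed grey plastic stock bin, 272 (x) x 312 (y) mm outside, 45 mm high, walls and floor 6 mm, inside 260 x 300 mm. At the start 6 to 8 posts lie in it in two rows along x (x = +-67 mm) and four lanes 70 mm apart in y (y = -105, -35, 35, 105 mm), all lengthwise along x; a lane may be empty. Origin: centre of the underside.
- kiln_shelf: Fixed pale ceramic kiln shelf, a slab 440 (x) x 220 (y) mm, 20 mm thick. The pattern post stands near its far (+x) end, centre about 190 mm along x. The carrier belongs on the clear part, lengthwise along x (free from x = -220 to +170 mm), e.g. centred at x = -28 mm, y = 0. Origin: centre of the underside.
- ware_board: Fixed wooden ware board, 200 (x) x 110 (y) mm, 12 mm thick, on the outer side of the kiln shelf; room for two cups side by side along x (x = +-47 mm). Origin: centre of the underside.
- pinch_pot: Bystander: grey clay bowl 90 mm across, 50 mm high, between the two spare slabs. Origin: centre of the underside.
- glaze_jar: Bystander: white jar with black cap, 70 mm across, 90 mm high, beyond the bin. Origin: centre of the underside.
- cup_1_c (a point): Centre, half-way up, of a loose dark grey clay cup: open, 58 mm across the rim and narrower at the foot, 50 mm high, walls 5 mm, 0.12 kg; stands upright on the kiln shelf at the start (may be absent); z up.
- cup_2_c (a point): Centre, half-way up, of a loose dark grey clay cup: open, 58 mm across the rim and narrower at the foot, 50 mm high, walls 5 mm, 0.12 kg; stands upright on the kiln shelf at the start (may be absent); z up.
Not all that is in view belongs to the job. Leave any yellow look-alike of the part that bears long_4_c alone.

How it is judged (in metres and radians):
On the way, in this order (a step that is already met when the one before it is completed fails the run):
1. the carrier, standing on the table, holds every post of the pattern's length and no other (((horizontal distance between pattern_short_top and kiln_shelf below 0.22 m and (x of short_1_c in the frame of carrier between -0.14 and 0.14 m and y of short_1_c in the frame of carrier between -0.09 and 0.09 m and z of short_1_c in the frame of carrier between 0.01 and 0.045 m) and (x of short_2_c in the frame of carrier between -0.14 and 0.14 m and y of short_2_c in the frame of carrier between -0.09 and 0.09 m and z of short_2_c in the frame of carrier between 0.01 and 0.045 m) and not (x of mid_1_c in the frame of carrier between -0.14 and 0.14 m and y of mid_1_c in the frame of carrier between -0.09 and 0.09 m and z of mid_1_c in the frame of carrier between 0.01 and 0.045 m) and not (x of mid_2_c in the frame of carrier between -0.14 and 0.14 m and y of mid_2_c in the frame of carrier between -0.09 and 0.09 m and z of mid_2_c in the frame of carrier between 0.01 and 0.045 m) and not (x of mid_3_c in the frame of carrier between -0.14 and 0.14 m and y of mid_3_c in the frame of carrier between -0.09 and 0.09 m and z of mid_3_c in the frame of carrier between 0.01 and 0.045 m) and not (x of long_1_c in the frame of carrier between -0.14 and 0.14 m and y of long_1_c in the frame of carrier between -0.09 and 0.09 m and z of long_1_c in the frame of carrier between 0.01 and 0.045 m) and not (x of long_2_c in the frame of carrier between -0.14 and 0.14 m and y of long_2_c in the frame of carrier between -0.09 and 0.09 m and z of long_2_c in the frame of carrier between 0.01 and 0.045 m) and not (x of long_3_c in the frame of carrier between -0.14 and 0.14 m and y of long_3_c in the frame of carrier between -0.09 and 0.09 m and z of long_3_c in the frame of carrier between 0.01 and 0.045 m) and (x of short_3_c in the frame of carrier between -0.14 and 0.14 m and y of short_3_c in the frame of carrier between -0.09 and 0.09 m and z of short_3_c in the frame of carrier between 0.01 and 0.045 m) and not (x of mid_4_c in the frame of carrier between -0.14 and 0.14 m and y of mid_4_c in the frame of carrier between -0.09 and 0.09 m and z of mid_4_c in the frame of carrier between 0.01 and 0.045 m) and not (x of long_4_c in the frame of carrier between -0.14 and 0.14 m and y of long_4_c in the frame of carrier between -0.09 and 0.09 m and z of long_4_c in the frame of carrier between 0.01 and 0.045 m)) or (horizontal distance between pattern_mid_top and kiln_shelf below 0.22 m and not (x of short_1_c in the frame of carrier between -0.14 and 0.14 m and y of short_1_c in the frame of carrier between -0.09 and 0.09 m and z of short_1_c in the frame of carrier between 0.01 and 0.045 m) and not (x of short_2_c in the frame of carrier between -0.14 and 0.14 m and y of short_2_c in the frame of carrier between -0.09 and 0.09 m and z of short_2_c in the frame of carrier between 0.01 and 0.045 m) and (x of mid_1_c in the frame of carrier between -0.14 and 0.14 m and y of mid_1_c in the frame of carrier between -0.09 and 0.09 m and z of mid_1_c in the frame of carrier between 0.01 and 0.045 m) and (x of mid_2_c in the frame of carrier between -0.14 and 0.14 m and y of mid_2_c in the frame of carrier between -0.09 and 0.09 m and z of mid_2_c in the frame of carrier between 0.01 and 0.045 m) and (x of mid_3_c in the frame of carrier between -0.14 and 0.14 m and y of mid_3_c in the frame of carrier between -0.09 and 0.09 m and z of mid_3_c in the frame of carrier between 0.01 and 0.045 m) and not (x of long_1_c in the frame of carrier between -0.14 and 0.14 m and y of long_1_c in the frame of carrier between -0.09 and 0.09 m and z of long_1_c in the frame of carrier between 0.01 and 0.045 m) and not (x of long_2_c in the frame of carrier between -0.14 and 0.14 m and y of long_2_c in the frame of carrier between -0.09 and 0.09 m and z of long_2_c in the frame of carrier between 0.01 and 0.045 m) and not (x of long_3_c in the frame of carrier between -0.14 and 0.14 m and y of long_3_c in the frame of carrier between -0.09 and 0.09 m and z of long_3_c in the frame of carrier between 0.01 and 0.045 m) and not (x of short_3_c in the frame of carrier between -0.14 and 0.14 m and y of short_3_c in the frame of carrier between -0.09 and 0.09 m and z of short_3_c in the frame of carrier between 0.01 and 0.045 m) and (x of mid_4_c in the frame of carrier between -0.14 and 0.14 m and y of mid_4_c in the frame of carrier between -0.09 and 0.09 m and z of mid_4_c in the frame of carrier between 0.01 and 0.045 m) and not (x of long_4_c in the frame of carrier between -0.14 and 0.14 m and y of long_4_c in the frame of carrier between -0.09 and 0.09 m and z of long_4_c in the frame of carrier between 0.01 and 0.045 m)) or (horizontal distance between pattern_long_top and kiln_shelf below 0.22 m and not (x of short_1_c in the frame of carrier between -0.14 and 0.14 m and y of short_1_c in the frame of carrier between -0.09 and 0.09 m and z of short_1_c in the frame of carrier between 0.01 and 0.045 m) and not (x of short_2_c in the frame of carrier between -0.14 and 0.14 m and y of short_2_c in the frame of carrier between -0.09 and 0.09 m and z of short_2_c in the frame of carrier between 0.01 and 0.045 m) and not (x of mid_1_c in the frame of carrier between -0.14 and 0.14 m and y of mid_1_c in the frame of carrier between -0.09 and 0.09 m and z of mid_1_c in the frame of carrier between 0.01 and 0.045 m) and not (x of mid_2_c in the frame of carrier between -0.14 and 0.14 m and y of mid_2_c in the frame of carrier between -0.09 and 0.09 m and z of mid_2_c in the frame of carrier between 0.01 and 0.045 m) and not (x of mid_3_c in the frame of carrier between -0.14 and 0.14 m and y of mid_3_c in the frame of carrier between -0.09 and 0.09 m and z of mid_3_c in the frame of carrier between 0.01 and 0.045 m) and (x of long_1_c in the frame of carrier between -0.14 and 0.14 m and y of long_1_c in the frame of carrier between -0.09 and 0.09 m and z of long_1_c in the frame of carrier between 0.01 and 0.045 m) and (x of long_2_c in the frame of carrier between -0.14 and 0.14 m and y of long_2_c in the frame of carrier between -0.09 and 0.09 m and z of long_2_c in the frame of carrier between 0.01 and 0.045 m) and (x of long_3_c in the frame of carrier between -0.14 and 0.14 m and y of long_3_c in the frame of carrier between -0.09 and 0.09 m and z of long_3_c in the frame of carrier between 0.01 and 0.045 m) and not (x of short_3_c in the frame of carrier between -0.14 and 0.14 m and y of short_3_c in the frame of carrier between -0.09 and 0.09 m and z of short_3_c in the frame of carrier between 0.01 and 0.045 m) and not (x of mid_4_c in the frame of carrier between -0.14 and 0.14 m and y of mid_4_c in the frame of carrier between -0.09 and 0.09 m and z of mid_4_c in the frame of carrier between 0.01 and 0.045 m) and (x of long_4_c in the frame of carrier between -0.14 and 0.14 m and y of long_4_c in the frame of carrier between -0.09 and 0.09 m and z of long_4_c in the frame of carrier between 0.01 and 0.045 m))) and height (world z) of carrier below 0.012 m and linear speed of carrier below 0.03 m/s), for 0.3 s.
2. the carrier is lifted off the table, level (height (world z) of carrier above 0.035 m and angle between carrier's own z axis and vertical below 0.2 rad), for 0.2 s.
At the end, for the whole second after the job is handed in: Carrier at rest, level on the kiln shelf, lengthwise within 0.15 rad, overhanging no edge by more than about 10 mm; every post of the pattern's length lies flat on the carrier's floor, all others are in the bin; every cup stands upright on the ware board (centre over it) (((horizontal distance between pattern_short_top and kiln_shelf below 0.22 m and (x of short_1_c in the frame of carrier between -0.14 and 0.14 m and y of short_1_c in the frame of carrier between -0.09 and 0.09 m and z of short_1_c in the frame of carrier between 0.01 and 0.045 m) and (x of short_2_c in the frame of carrier between -0.14 and 0.14 m and y of short_2_c in the frame of carrier between -0.09 and 0.09 m and z of short_2_c in the frame of carrier between 0.01 and 0.045 m) and (x of mid_1_c in the frame of bin between -0.133 and 0.133 m and y of mid_1_c in the frame of bin between -0.153 and 0.153 m and z of mid_1_c in the frame of bin between 0.01 and 0.1 m) and (x of mid_2_c in the frame of bin between -0.133 and 0.133 m and y of mid_2_c in the frame of bin between -0.153 and 0.153 m and z of mid_2_c in the frame of bin between 0.01 and 0.1 m) and (x of mid_3_c in the frame of bin between -0.133 and 0.133 m and y of mid_3_c in the frame of bin between -0.153 and 0.153 m and z of mid_3_c in the frame of bin between 0.01 and 0.1 m) and (x of long_1_c in the frame of bin between -0.133 and 0.133 m and y of long_1_c in the frame of bin between -0.153 and 0.153 m and z of long_1_c in the frame of bin between 0.01 and 0.1 m) and (x of long_2_c in the frame of bin between -0.133 and 0.133 m and y of long_2_c in the frame of bin between -0.153 and 0.153 m and z of long_2_c in the frame of bin between 0.01 and 0.1 m) and (x of long_3_c in the frame of bin between -0.133 and 0.133 m and y of long_3_c in the frame of bin between -0.153 and 0.153 m and z of long_3_c in the frame of bin between 0.01 and 0.1 m) and (x of short_3_c in the frame of carrier between -0.14 and 0.14 m and y of short_3_c in the frame of carrier between -0.09 and 0.09 m and z of short_3_c in the frame of carrier between 0.01 and 0.045 m) and (x of mid_4_c in the frame of bin between -0.133 and 0.133 m and y of mid_4_c in the frame of bin between -0.153 and 0.153 m and z of mid_4_c in the frame of bin between 0.01 and 0.1 m) and (x of long_4_c in the frame of bin between -0.133 and 0.133 m and y of long_4_c in the frame of bin between -0.153 and 0.153 m and z of long_4_c in the frame of bin between 0.01 and 0.1 m)) or (horizontal distance between pattern_mid_top and kiln_shelf below 0.22 m and (x of short_1_c in the frame of bin between -0.133 and 0.133 m and y of short_1_c in the frame of bin between -0.153 and 0.153 m and z of short_1_c in the frame of bin between 0.01 and 0.1 m) and (x of short_2_c in the frame of bin between -0.133 and 0.133 m and y of short_2_c in the frame of bin between -0.153 and 0.153 m and z of short_2_c in the frame of bin between 0.01 and 0.1 m) and (x of mid_1_c in the frame of carrier between -0.14 and 0.14 m and y of mid_1_c in the frame of carrier between -0.09 and 0.09 m and z of mid_1_c in the frame of carrier between 0.01 and 0.045 m) and (x of mid_2_c in the frame of carrier between -0.14 and 0.14 m and y of mid_2_c in the frame of carrier between -0.09 and 0.09 m and z of mid_2_c in the frame of carrier between 0.01 and 0.045 m) and (x of mid_3_c in the frame of carrier between -0.14 and 0.14 m and y of mid_3_c in the frame of carrier between -0.09 and 0.09 m and z of mid_3_c in the frame of carrier between 0.01 and 0.045 m) and (x of long_1_c in the frame of bin between -0.133 and 0.133 m and y of long_1_c in the frame of bin between -0.153 and 0.153 m and z of long_1_c in the frame of bin between 0.01 and 0.1 m) and (x of long_2_c in the frame of bin between -0.133 and 0.133 m and y of long_2_c in the frame of bin between -0.153 and 0.153 m and z of long_2_c in the frame of bin between 0.01 and 0.1 m) and (x of long_3_c in the frame of bin between -0.133 and 0.133 m and y of long_3_c in the frame of bin between -0.153 and 0.153 m and z of long_3_c in the frame of bin between 0.01 and 0.1 m) and (x of short_3_c in the frame of bin between -0.133 and 0.133 m and y of short_3_c in the frame of bin between -0.153 and 0.153 m and z of short_3_c in the frame of bin between 0.01 and 0.1 m) and (x of mid_4_c in the frame of carrier between -0.14 and 0.14 m and y of mid_4_c in the frame of carrier between -0.09 and 0.09 m and z of mid_4_c in the frame of carrier between 0.01 and 0.045 m) and (x of long_4_c in the frame of bin between -0.133 and 0.133 m and y of long_4_c in the frame of bin between -0.153 and 0.153 m and z of long_4_c in the frame of bin between 0.01 and 0.1 m)) or (horizontal distance between pattern_long_top and kiln_shelf below 0.22 m and (x of short_1_c in the frame of bin between -0.133 and 0.133 m and y of short_1_c in the frame of bin between -0.153 and 0.153 m and z of short_1_c in the frame of bin between 0.01 and 0.1 m) and (x of short_2_c in the frame of bin between -0.133 and 0.133 m and y of short_2_c in the frame of bin between -0.153 and 0.153 m and z of short_2_c in the frame of bin between 0.01 and 0.1 m) and (x of mid_1_c in the frame of bin between -0.133 and 0.133 m and y of mid_1_c in the frame of bin between -0.153 and 0.153 m and z of mid_1_c in the frame of bin between 0.01 and 0.1 m) and (x of mid_2_c in the frame of bin between -0.133 and 0.133 m and y of mid_2_c in the frame of bin between -0.153 and 0.153 m and z of mid_2_c in the frame of bin between 0.01 and 0.1 m) and (x of mid_3_c in the frame of bin between -0.133 and 0.133 m and y of mid_3_c in the frame of bin between -0.153 and 0.153 m and z of mid_3_c in the frame of bin between 0.01 and 0.1 m) and (x of long_1_c in the frame of carrier between -0.14 and 0.14 m and y of long_1_c in the frame of carrier between -0.09 and 0.09 m and z of long_1_c in the frame of carrier between 0.01 and 0.045 m) and (x of long_2_c in the frame of carrier between -0.14 and 0.14 m and y of long_2_c in the frame of carrier between -0.09 and 0.09 m and z of long_2_c in the frame of carrier between 0.01 and 0.045 m) and (x of long_3_c in the frame of carrier between -0.14 and 0.14 m and y of long_3_c in the frame of carrier between -0.09 and 0.09 m and z of long_3_c in the frame of carrier between 0.01 and 0.045 m) and (x of short_3_c in the frame of bin between -0.133 and 0.133 m and y of short_3_c in the frame of bin between -0.153 and 0.153 m and z of short_3_c in the frame of bin between 0.01 and 0.1 m) and (x of mid_4_c in the frame of bin between -0.133 and 0.133 m and y of mid_4_c in the frame of bin between -0.153 and 0.153 m and z of mid_4_c in the frame of bin between 0.01 and 0.1 m) and (x of long_4_c in the frame of carrier between -0.14 and 0.14 m and y of long_4_c in the frame of carrier between -0.09 and 0.09 m and z of long_4_c in the frame of carrier between 0.01 and 0.045 m))) and x of carrier in the frame of kiln_shelf between -0.085 and 0.032 m and y of carrier in the frame of kiln_shelf between -0.027 and 0.027 m and z of carrier in the frame of kiln_shelf between 0.015 and 0.027 m and angle between the x axis of carrier and the x axis of kiln_shelf, either way round below 0.15 rad and angle between carrier's own z axis and vertical below 0.06 rad and x of cup_1_c in the frame of ware_board between -0.1 and 0.1 m and y of cup_1_c in the frame of ware_board between -0.055 and 0.055 m and z of cup_1_c in the frame of ware_board between 0.03 and 0.045 m and angle between each of cup_1_c, cup_2_c's own z axis and vertical below 0.15 rad and x of cup_2_c in the frame of ware_board between -0.1 and 0.1 m and y of cup_2_c in the frame of ware_board between -0.055 and 0.055 m and z of cup_2_c in the frame of ware_board between 0.03 and 0.045 m and linear speed of carrier below 0.02 m/s); the robot touches nothing.
It fails at once if a bystander (bowl, jar) is moved more than 30 mm (distance of any of pinch_pot, glaze_jar from where it was at the start of the episode above 0.03 m).
It fails at once if the carrier is tipped over (more than 0.7 rad) (angle between carrier's own z axis and vertical above 0.7 rad).
Of mid_1, mid_2, mid_3 only 2 to 3 are there at a start; the rules pass over those that are not, and their reading is None.
Of long_1, long_2, long_3 only 2 to 3 are there at a start; the rules pass over those that are not, and their reading is None.
Of cup_1, cup_2 only 1 to 2 are there at a start; the rules pass over those that are not, and their reading is None.
At some moment in a run one of carrier may be knocked a few centimetres aside while the robot is not near it.
Once in a run the grip may slacken for a moment while it holds something.
It also fails if it takes over 210 s, if anything falls off the work surface, if the arm or the gripper's body presses on something with over 40 N, if the wrist force passes 120 N, or if a joint passes its speed limit or range.

### The arm

A 6-joint arm with a two-finger parallel gripper is mounted at the origin on the work surface. World frame = base frame: x ahead of the robot, y to its left, z up, the work surface at z = 0. Lengths are in mm, angles in degrees, forces in N, time in s.
With the tool pointing down it reaches from about 350 to 850 mm from the base axis. Payload 8.1 kg.
Tool frame: the origin (TCP) lies at the very end of the fingers, on their centre line; the grasp point (between the pads) lies 19 mm behind it (pinch_z is the z of the grasp point in the tool frame, in mm); z points along the fingers, y is the direction in which the jaws open and shut (so a half turn about z gives the same grasp; the last joint's range is limited). The gripper opens to 85 mm and grips with 20 to 120 N. Pads are 22 mm wide; open, the fingers measure 114 mm over their backs; the gripper's body (76 mm by 85 mm) begins 54 mm behind the grasp point. The pads swing forward as they close: fully open they stand 13 mm farther back than shut.
Start: joints at [68.446, 7.471, 85.268, -0, 87.261, -4.893], TCP at [172.009, 574.82, 231.292] pointing down, gripper open.
Joint ranges: [-169.43, 169.43], [-51.17, 129.36], [1.28, 143.12], [-76.62, 256.62], [0, 156.53], [-152.29, 152.29]. Speed limits (degrees/s): [136.94, 136.94, 159.86, 180, 180, 180].

### API

Orientations are given as [roll, pitch, yaw] about the fixed x, y, z axes, in that order (R = Rz(yaw) Ry(pitch) Rx(roll)).
In Python, from bench import * gives the robot as it stands.
- The arm moves only by the shell command python3 -m creep 'ROWS' [FORCE]. ROWS is a JSON object of lists of equal length, an entry for each row: "translation": the shift along the tool's x, y, z in mm, a list of three; "rotation": the turn, a rotation vector about the tool's x, y, z in rad, a list of three; "claw": the finger opening in mm, from 0 to 85.4. In form: {"translation": [[dx, dy, dz], ...], "rotation": [[ax, ay, az], ...], "claw": [claw, ...]}. A call has 1 to 10 rows; each row shifts and turns the commanded pose from where the row before left it, along the tool's axes as they then stand; what a row does not reach is not made up. A row lasts 1/10 s, in which the tool goes at most 50 mm and 8.59 degrees, less where a joint would pass 70% of its speed; a pose out of reach is approached as far as the arm can. A call is refused whole if a number of a shift passes 50 or a number of a turn 0.15, either way. A call with a gripper value outside its range is refused whole. The fingers move at their own pace and stop on an object; FORCE is the grip in N (left out, the last holds). Time passes only in rows, so rows that do not move let the fingers close. It gives the time, the measured TCP pose, the force and the opening at its end, in the units of the state.
- sense(): the state, without advancing time (a new reading comes with each control period).
- snapshot(name): name is "scene" or "top" or "wrist"; returns a dict with "frame" (400x640x3 uint8, red, green, blue), "intrinsics" (3x3 intrinsics, pixels), "extrinsics" (4x4, takes a point from camera to world coordinates). Camera axes: x right, y up, looking along -z (the intrinsics and any distortion apply to the point x, -y, -z); pixel columns grow to the right and rows downward; lengths in mm; the calibration is good to about 2 mm. A picture is of the moment at which its call begins. There is no depth.
- hand_in(): hands the job in, once; it reports no verdict.
The state is a dict: "time": time; "joint_pos": joint angles; "qd": joint speeds; "joint_efforts": joint torques, N m; "tool_pos": TCP position; "tcp_rot": TCP orientation; "ft_force": force on the tool from outside, world axes, zero at the start; "wrist_torque": the same for the moment, N m; "finger_gap": finger opening in mm.
Only numpy, scipy, OpenCV 4.12 (cv2) and the standard library are available. Lean on these libraries where they do the work, as an engineer would, in place of code of your own. Each camera call takes 0.05 s, during which the arm holds its last target.

## Working session

There is one attempt and no reset: what is moved stays moved. The work goes in short steps, Python scripts to look and compute and a shell command to move; the robot and the scene stay as the last step left them, time stands still between calls to the robot, and variables do not carry over. Pictures are saved under pics/ and viewed, and the job is handed in when it is done.

```bash
ls; mkdir -p pics
python3 - <<'E'
from bench import *
import cv2
print(sense())
for n in ("scene","top","wrist"):
    s=snapshot(n); cv2.imwrite(f"pics/a_{n}.png",s["frame"][:,:,::-1]); print(n,s["intrinsics"],s["extrinsics"])
E
```

```text
pics
{'time': 0.0, 'joint_pos': array([ 6.84464386e+01,  7.51418090e+00,  8.53298118e+01, -2.10339087e-03,
        8.72628653e+01, -4.89326885e+00]), 'qd': array([ 0.05990781, -0.07388392,  0.00134815,  0.06600081,  0.01829678,
       -0.02792857]), 'joint_efforts': array([-1.10591791e-03, -5.69404471e+01, -5.00546908e+01, -4.39742253e-04,
        1.50546822e-02, -2.71898898e-05]), 'tool_pos': array([171.80465394, 574.29097387, 230.2490109 ]), 'tcp_rot': array([-1.79893352e+02, -7.02182798e-03,  1.63339803e+02]), 'ft_force': array([-0.91317203,  0.30515622,  0.75984662]), 'wrist_torque': array([0.01130929, 0.0173999 , 0.00165261]), 'finger_gap': 85.57737135322384}
scene [[438.79279014   0.         317.48719199]
 [  0.         438.79279014 200.69378866]
 [  0.           0.           1.        ]] [[-7.69251633e-01 -4.07712137e-01  4.91958065e-01  1.06655046e+03]
 [ 6.38530639e-01 -4.62784962e-01  6.14905442e-01  6.69988879e+02]
 [-2.30336172e-02  7.87147313e-01  6.16334779e-01  8.07263811e+02]
 [ 0.00000000e+00  0.00000000e+00  0.00000000e+00  1.00000000e+00]]
top [[393.54038624   0.         319.5943875 ]
 [  0.         393.54038624 198.85857623]
 [  0.           0.           1.        ]] [[ 2.62210928e-02  9.82768376e-01 -1.82972056e-01  2.81150552e+02]
 [-9.99618590e-01  2.73641850e-02  3.72496131e-03 -3.07686529e+01]
 [ 8.66765537e-03  1.82804596e-01  9.83111057e-01  1.33062307e+03]
 [ 0.00000000e+00  0.00000000e+00  0.00000000e+00  1.00000000e+00]]
wrist [[278.3405286    0.         320.48755511]
 [  0.         278.3405286  198.1491796 ]
 [  0.           0.           1.        ]] [[ 2.87158378e-01 -9.18580204e-01 -2.71570388e-01  1.00393718e+02]
 [ 9.57875486e-01  2.74242086e-01  8.52398515e-02  5.96416349e+02]
 [-3.82361043e-03 -2.84607955e-01  9.58636371e-01  3.73157730e+02]
 [ 0.00000000e+00  0.00000000e+00  0.00000000e+00  1.00000000e+00]]
```

View pics/a_top.png

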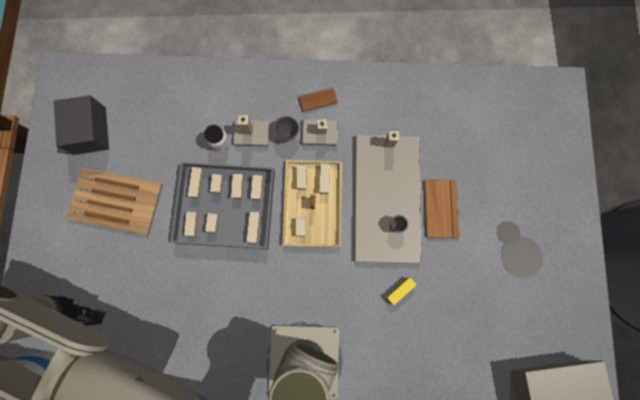

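View pics/a_scene.png

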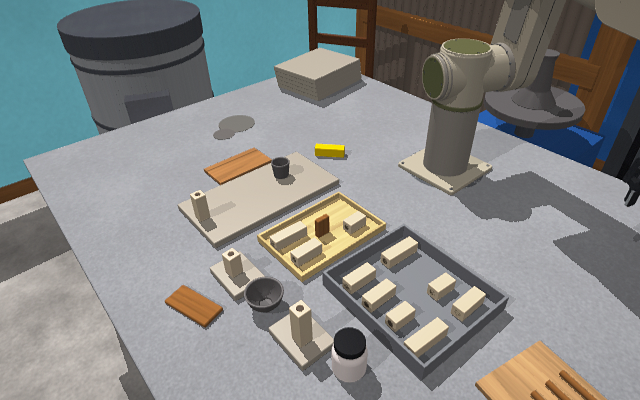

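View pics/a_wrist.png

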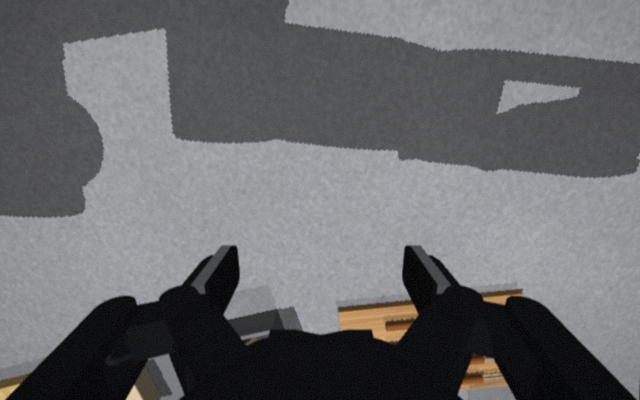

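```bash
cat > h.py <<'E'
import numpy as np, cv2
from bench import *
def cast(s,uv,z):
    K=s["intrinsics"];E=s["extrinsics"]
    uv=np.atleast_2d(np.array(uv,float))
    d=np.c_[(uv[:,0]-K[0,2])/K[0,0],-(uv[:,1]-K[1,2])/K[1,1],-np.ones(len(uv))]
    w=d@E[:3,:3].T; o=E[:3,3]
    t=(z-o[2])/w[:,2]
    return o+w*t[:,None]
def proj(s,P):
    K=s["intrinsics"];E=s["extrinsics"]
    c=(np.atleast_2d(np.array(P,float))-E[:3,3])@E[:3,:3]
    return np.c_[K[0,0]*c[:,0]/-c[:,2]+K[0,2],K[1,1]*-c[:,1]/-c[:,2]+K[1,2]]
def save(s,name,box=None,k=1):
    f=s["frame"][:,:,::-1]
    if box: x0,y0,x1,y1=box; f=f[y0:y1,x0:x1]
    cv2.imwrite("pics/"+name,cv2.resize(f,None,fx=k,fy=k,interpolation=cv2.INTER_CUBIC))
E
python3 - <<'E'
from h import *
t=snapshot("top"); save(t,"b_top.png",(160,80,480,300),2.5)
s=snapshot("scene"); save(s,"b_scene.png",(160,120,520,390),2.2)
E
```

```text
(no output)
```

View pics/b_top.png

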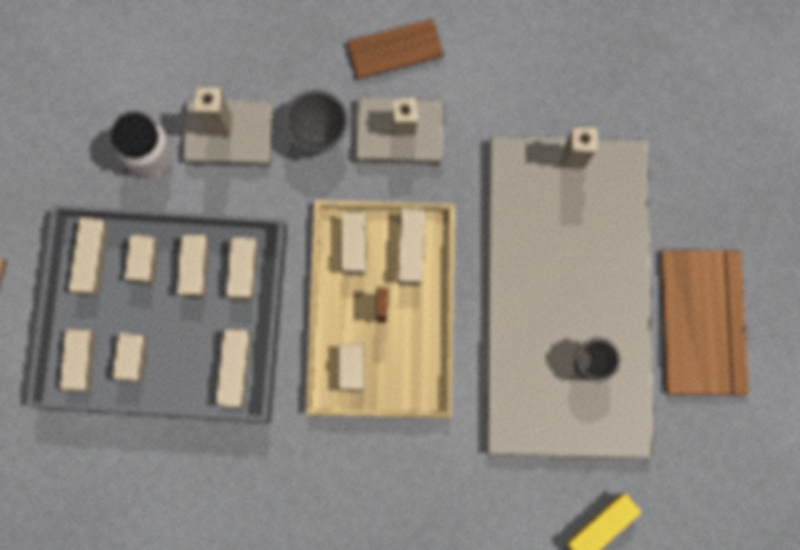

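View pics/b_scene.png

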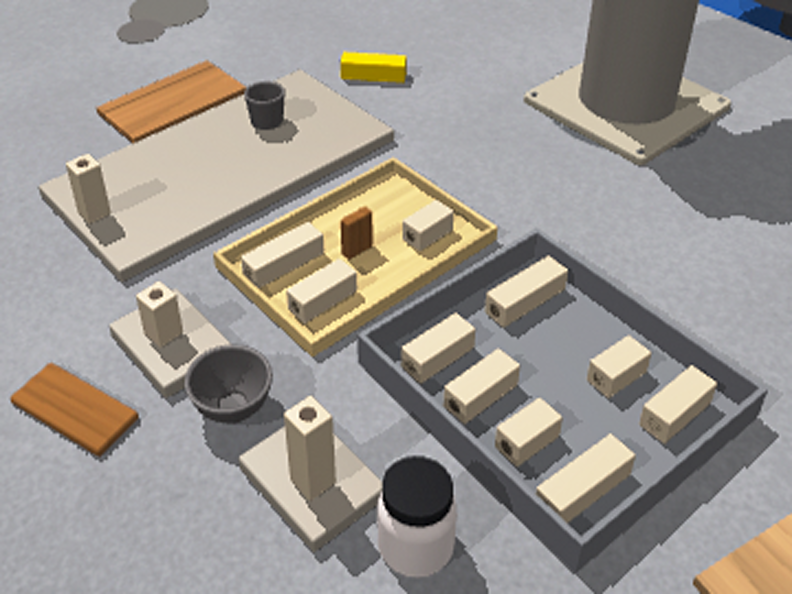

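```bash
cat > posts.py <<'E'
from h import *
def posts(t,ztop=38,box=(165,155,345,252)):
    f=cv2.resize(t["frame"],None,fx=4,fy=4,interpolation=cv2.INTER_CUBIC)
    hsv=cv2.cvtColor(f,cv2.COLOR_RGB2HSV)
    return f,hsv
if __name__=="__main__":
    t=snapshot("top")
    f=t["frame"]
    for uv in [(194,182),(216,184),(211,223),(300,177),(324,178),(300,227),(310,205),(393,136),(404,140),(238,215),(285,200),(370,200),(440,209)]:
        print(uv,f[uv[1],uv[0]],cv2.cvtColor(f[uv[1]:uv[1]+1,uv[0]:uv[0]+1],cv2.COLOR_RGB2HSV)[0,0])
E
python3 posts.py
```

```text
(194, 182) [206 188 161] [ 18  56 206]
(216, 184) [204 188 162] [ 19  53 204]
(211, 223) [207 191 165] [ 19  52 207]
(300, 177) [209 193 165] [ 19  54 209]
(324, 178) [212 197 168] [ 20  53 212]
(300, 227) [212 195 168] [ 18  53 212]
(310, 205) [102  77  51] [ 15 128 102]
(393, 136) [105  93  80] [ 16  61 105]
(404, 140) [165 157 144] [ 19  32 165]
(238, 215) [118 118 121] [120   6 121]
(285, 200) [191 168 118] [ 21  97 191]
(370, 200) [172 163 148] [ 19  36 172]
(440, 209) [158 108  70] [ 13 142 158]
```

```bash
cat > posts.py <<'E'
from h import *
def rects(f,m,amin):
    m=cv2.morphologyEx(m,cv2.MORPH_OPEN,np.ones((5,5)))
    cs,_=cv2.findContours(m,cv2.RETR_EXTERNAL,cv2.CHAIN_APPROX_NONE)
    return [c[:,0,:] for c in cs if cv2.contourArea(c)>amin]
def posts(t,ztop=38):
    f=cv2.resize(t["frame"],None,fx=4,fy=4,interpolation=cv2.INTER_CUBIC)
    h=cv2.cvtColor(f,cv2.COLOR_RGB2HSV)
    m=cv2.inRange(h,(12,35,185),(26,74,255)); m[:600]=0;m[1020:]=0;m[:,:640]=0;m[:,1390:]=0
    out=[]
    for c in rects(f,m,700):
        w=cast(t,(c+0.5)/4-0.5,ztop)[:,:2]
        r=cv2.minAreaRect(w.astype(np.float32)); b=cv2.boxPoints(r)
        e=[b[1]-b[0],b[2]-b[1]]; e.sort(key=lambda v:-np.hypot(*v)); L,W=[np.hypot(*v) for v in e]
        a=np.degrees(np.arctan2(e[0][1],e[0][0])); a=(a+90)%180-90
        out.append((np.array(r[0]),L,W,a))
    return out
if __name__=="__main__":
    t=snapshot("top")
    for p in sorted(posts(t),key=lambda p:-p[0][1]): print(np.round(p[0]),*np.round(p[1:],1), np.round(proj(t,[*p[0],38])[0]))
    f=cv2.resize(t["frame"],None,fx=4,fy=4,interpolation=cv2.INTER_CUBIC)
    h=cv2.cvtColor(f,cv2.COLOR_RGB2HSV)
    def one(name,m,z,x0,y0,x1,y1,amin):
        k=np.zeros_like(m);k[y0*4:y1*4,x0*4:x1*4]=m[y0*4:y1*4,x0*4:x1*4]
        k=cv2.morphologyEx(k,cv2.MORPH_OPEN,np.ones((5,5)))
        pts=cv2.findNonZero(k)[:,0,:]
        w=cast(t,(pts+.5)/4-.5,z)[:,:2]
        r=cv2.minAreaRect(w.astype(np.float32)); print(name,np.round(r,1) if 0 else r, w.mean(0))
    one("carrier",cv2.inRange(h,(12,75,120),(28,160,255)),22,270,150,350,255,1)
    one("shelf",cv2.inRange(h,(10,20,140),(26,50,255)),20,350,150,423,270,1)
    one("board",cv2.inRange(h,(5,110,90),(18,220,255)),12,418,170,470,250,1)
    one("grip",cv2.inRange(h,(4,110,30),(17,255,140)),62,302,185,322,218,1)
    one("cup",cv2.inRange(h,(0,0,0),(180,255,70)),70,385,210,412,240,1)
    one("bin",cv2.inRange(h,(90,0,40),(150,60,92)),45,165,158,276,255,1)
E
python3 posts.py
```

```text
[428. 390.] 74.7 29.2 0.5 [190. 223.]
[569. 387.] 95.3 29.3 -3.7 [194. 182.]
[434. 320.] 55.8 29.2 -3.5 [211. 222.]
[568. 315.] 56.1 29.2 -2.6 [216. 183.]
[561. 245.] 77.2 30.0 -0.2 [236. 185.]
[423. 182.] 97.8 30.0 -3.2 [253. 227.]
[559. 178.] 77.0 29.9 -1.3 [256. 186.]
[598.  28.] 78.2 31.4 1.9 [301. 176.]
[429.  25.] 56.4 30.6 1.9 [300. 226.]
[596. -51.] 97.1 32.2 -1.7 [325. 177.]
carrier ((511.6868896484375, -9.975997924804688), (292.14324951171875, 193.03684997558594), 0.16609005630016327) [499.50369913 -11.58586533]
shelf ((513.8831787109375, -267.4012145996094), (389.1712646484375, 217.8332061767578), 0.1094268336892128) [ 512.02196244 -266.12608971]
board ((505.81060791015625, -449.8914489746094), (195.90374755859375, 108.46823120117188), 1.0731086730957031) [ 504.33469807 -449.76535339]
grip ((507.3943786621094, -10.132755279541016), (41.58396911621094, 13.929611206054688), 1.6547983884811401) [507.04301226 -10.13523173]
cup ((442.42987060546875, -289.58349609375), (45.424068450927734, 54.73395919799805), 1.5543841123580933) [ 440.91998184 -293.91695541]
bin ((494.5000305175781, 286.753173828125), (326.27227783203125, 262.3428649902344), 88.02986907958984) [523.55175493 333.57460908]
```

```bash
python3 - <<'E'
from h import *
t=snapshot("top"); s=snapshot("scene")
save(t,"c_cup.png",(380,205,420,245),10); save(s,"c_cup2.png",(255,145,305,195),10)
save(t,"c_pat.png",(380,120,410,170),10); save(s,"c_pat2.png",(180,180,220,230),10)
def tri(a,b):
    def ray(c,uv):
        p=cast(c,uv,0)[0]; o=c["extrinsics"][:3,3]; return o,(p-o)/np.linalg.norm(p-o)
    o1,d1=ray(t,a);o2,d2=ray(s,b)
    A=np.c_[d1,-d2]; k=np.linalg.lstsq(A,o2-o1,rcond=None)[0]
    p,q=o1+k[0]*d1,o2+k[1]*d2; return (p+q)/2,np.linalg.norm(p-q)
print("pattern",tri((394,135.2),(197.7,193.6)))
print("short?",tri((322,123.6),(230.7,250.4)))
print("long?",tri((243,119.2),(300,308.4)))
E
cd pics; python3 -c "
import cv2,numpy as np
a=[cv2.resize(cv2.imread(f),(390,390)) for f in ['c_cup.png','c_cup2.png','c_pat.png','c_pat2.png']]
cv2.imwrite('c_all.png',np.vstack([np.hstack(a[:2]),np.hstack(a[2:])])[:600] if 0 else cv2.resize(np.vstack([np.hstack(a[:2]),np.hstack(a[2:])]),(600,600)))"
```

```text
pattern (array([ 727.06956799, -272.50852718,  102.21261   ]), np.float64(3.977111322838115))
short? (array([766.29264302, -36.28629465,  89.26478118]), np.float64(1.6616814058604128))
long? (array([760.89452367, 221.16277158, 120.43012656]), np.float64(3.596519194275507))
```

View pics/c_all.png

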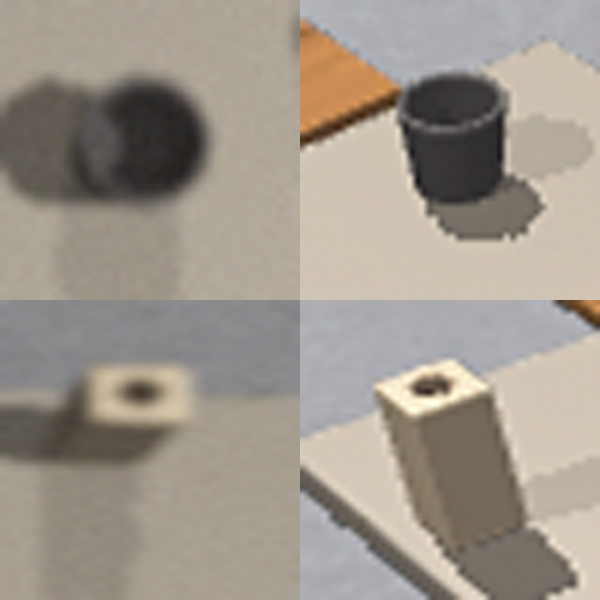

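Run:
```python
from h import *
t=snapshot("top"); s=snapshot("scene")
# crop px -> full
pt=(380+140/300*30-.5,120+(390-300)/300*50-.5); ps=(180+430/600*80-40+ -.5 if 0 else 180+(430-300)/300*40-.5,180+(385-300)/300*50-.5)
print(pt,ps)
for z in (80,100,120): print(z,cast(t,pt,z)[0].round(),cast(s,ps,z)[0].round())
print('short')
for z in (80,100,120): print(z,cast(t,(321.7,123.5),z)[0].round(),cast(s,(230.5,250.2),z)[0].round())
# cup rim: top crop (left~78? right 208, top 78,bottom 200) -> 300px=40px
for z in (70,): print('cup', cast(t,(380+.5*(85+207)/300*40-.5,205+139/300*40-.5),z)[0], cast(s,(255+(452-300)/300*50-.5,145+101/300*50-.5),z)[0])
w=snapshot("wrist")
```

```text
(393.5, 134.5) (196.83333333333334, 193.66666666666666)
80 [ 739. -277.   80.] [ 717. -301.   80.]
100 [ 732. -273.  100.] [ 727. -275.  100.]
120 [ 725. -269.  120.] [ 736. -248.  120.]
short
80 [771. -36.  80.] [762. -46.  80.]
100 [763. -36. 100.] [770. -26. 100.]
120 [755. -36. 120.] [779.  -6. 120.]
cup [ 443.57498933 -293.68633409   70.        ] [ 439.42618406 -294.33480985   70.        ]
```

Candidates: for the cup, the dark cup at top px (398,224), versus the bowl (287,128) and the jar (215,137). For the ware board, the board at (440,209) beside the shelf measures 196x108, versus the plank (318,99) and the slatted rack (115,202). For posts, the cream ones, versus the yellow block (401,291), which I leave alone.

The pattern top triangulates at z≈100–102, so it is the mid length (80 mm). The mids in the bin are at (428,390), (561,245) and (559,178). The carrier holds a mid at (598,28), plus a long and a short that are odd lengths. The close crop confirms the cup is standing upright.

```bash
python3 -m creep '{"translation":[[0,0,0],[0,0,0],[-25,-43,0],[-25,-43,0],[-25,-43,0],[-25,-43,0],[-25,-43,0],[-25,-43,0],[-25,-43,0],[-25,-43,0]],"rotation":[[0,0,-0.145],[0,0,-0.145],[0,0,0],[0,0,0],[0,0,0],[0,0,0],[0,0,0],[0,0,0],[0,0,0],[0,0,0]],"claw":[85,85,85,85,85,85,85,85,85,85]}' 40
```

```text
time: 1.6
tool_pos: [372.4, 228.9, 231.7]
tcp_rot: [180.0, 0.1, 180.0]
ft_force: [0.5, 1.0, -0.3]
finger_gap: 84.9
```

```bash
python3 -m creep '{"translation":[[-9,-48,0],[-9,-48,0],[-9,-48,0],[-8,-48,0],[-8,-48,0],[-7,-48,0],[-5,-48,0],[-5,-48,0],[-5,-48,0],[-5,-48,0]],"rotation":[[0,0,0],[0,0,0],[0,0,0],[0,0,0],[0,0,0],[0,0,0],[0,0,0],[0,0,0],[0,0,0],[0,0,0]],"claw":[85,85,85,85,85,85,85,85,85,85]}'; python3 -m creep '{"translation":[[0,-43,20],[0,0,40],[0,0,20],[0,0,0]],"rotation":[[0,0,0],[0,0,0],[0,0,0],[0,0,0]],"claw":[85,85,85,85]}'
python3 - <<'E'
from h import *
w=snapshot("wrist"); save(w,"d_w.png"); print(proj(w,[[442,-294,70],[442,-294,20]]))
print(sense()["tool_pos"],sense()["tcp_rot"])
E
```

```text
time: 2.6
tool_pos: [441.2, -251.6, 231.6]
tcp_rot: [-180.0, 0.0, 179.9]
ft_force: [0.6, 0.3, -0.1]
finger_gap: 84.9
time: 3.0
tool_pos: [439.0, -291.1, 147.3]
tcp_rot: [179.7, -0.3, 179.9]
ft_force: [-0.2, -0.3, 0.3]
finger_gap: 85.1
[[315.9434879  212.7914329 ]
 [316.6018728  196.48885795]]
[ 440.25471117 -291.72350303  149.87003629] [ 1.79872132e+02 -1.57796002e-01  1.79937414e+02]
```

View pics/d_w.png

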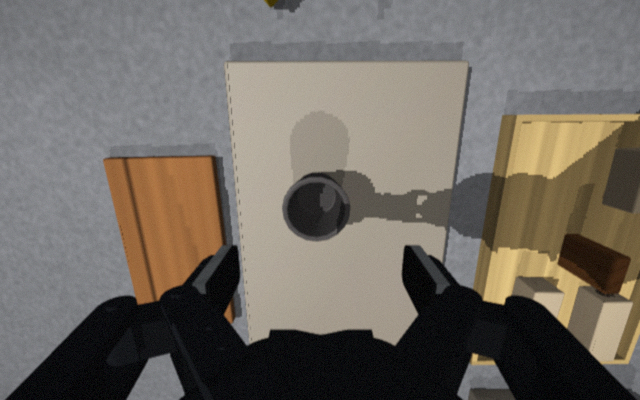

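```bash
python3 -m creep '{"translation":[[3,-2,40],[0,0,40],[0,0,30],[0,0,15],[0,0,0],[0,0,0]],"rotation":[[0,0,0],[0,0,0],[0,0,0],[0,0,0],[0,0,0],[0,0,0]],"claw":[85,85,85,85,85,85]}'; python3 -m creep '{"translation":[[0,0,0],[0,0,0],[0,0,0],[0,0,0],[0,0,0],[0,0,0],[0,0,0],[0,0,0]],"rotation":[[0,0,0],[0,0,0],[0,0,0],[0,0,0],[0,0,0],[0,0,0],[0,0,0],[0,0,0]],"claw":[40,40,40,40,40,40,40,40]}' 30
```

```text
time: 3.65
tool_pos: [439.7, -295.3, 28.4]
tcp_rot: [-179.9, 0.1, 180.0]
ft_force: [-0.5, 0.4, 0.3]
finger_gap: 85.2
time: 4.45
tool_pos: [439.8, -295.4, 28.6]
tcp_rot: [-179.9, 0.2, 180.0]
ft_force: [-1.1, 1.7, 8.8]
finger_gap: 56.0
```

```bash
python3 -m creep '{"translation":[[0,0,-20],[0,0,-30],[-10,-10,0],[-12,-30,0],[-12,-35,0],[-12,-35,0],[-12,-30,0],[-7,-14,0],[0,0,0],[0,0,0]],"rotation":[[0,0,0],[0,0,0],[0,0,0],[0,0,0],[0,0,0],[0,0,0],[0,0,0],[0,0,0],[0,0,0],[0,0,0]],"claw":[40,40,40,40,40,40,40,40,40,40]}'
python3 - <<'E'
from h import *
w=snapshot("wrist"); save(w,"e_w.png")
E
```

```text
time: 5.45
tool_pos: [503.0, -448.1, 76.3]
tcp_rot: [180.0, -0.0, 179.9]
ft_force: [-0.0, 0.7, -2.0]
finger_gap: 55.7
```

View pics/e_w.png

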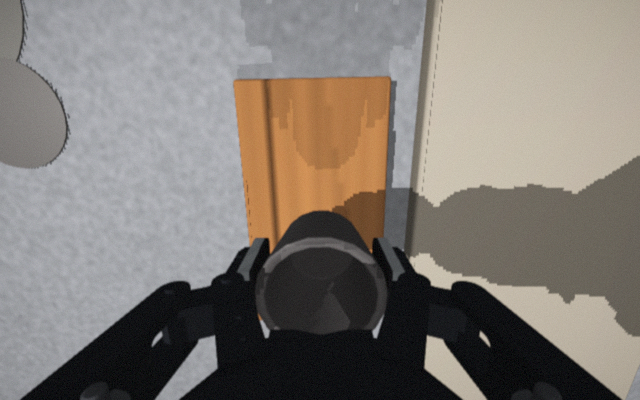

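```bash
python3 -m creep '{"translation":[[0,0,25],[0,0,15],[0,0,8],[0,0,4],[0,0,0],[0,0,2],[0,0,0]],"rotation":[[0,0,0],[0,0,0],[0,0,0],[0,0,0],[0,0,0],[0,0,0],[0,0,0]],"claw":[40,40,40,40,40,40,40]}'
```

```text
time: 6.2
tool_pos: [503.5, -448.9, 23.0]
tcp_rot: [-180.0, 0.0, 180.0]
ft_force: [0.1, -0.3, -0.6]
finger_gap: 56.0
```

```bash
python3 -m creep '{"translation":[[0,0,2],[0,0,1],[0,0,0]],"rotation":[[0,0,0],[0,0,0],[0,0,0]],"claw":[40,40,40]}'
```

```text
time: 6.5
tool_pos: [503.9, -449.0, 20.8]
tcp_rot: [-179.9, 0.1, 180.0]
ft_force: [-1.1, 2.6, 6.3]
finger_gap: 55.8
```

```bash
python3 -m creep '{"translation":[[0,0,0],[0,0,0],[0,0,0],[0,0,0],[0,0,-20],[0,0,-40],[0,0,-40],[0,0,-40],[0,0,-20],[0,0,0]],"rotation":[[0,0,0],[0,0,0],[0,0,0],[0,0,0],[0,0,0],[0,0,0],[0,0,0],[0,0,0],[0,0,0],[0,0,0]],"claw":[60,75,85,85,85,85,85,85,85,85]}'
python3 - <<'E'
from h import *
w=snapshot("wrist"); save(w,"f_w.png"); print(proj(w,[503,-449,62]))
E
```

```text
time: 7.5
tool_pos: [505.0, -450.4, 184.7]
tcp_rot: [-179.7, 0.3, 180.0]
ft_force: [-0.3, -0.8, -0.1]
finger_gap: 85.1
[[322.09509443 191.47273698]]
```

View pics/f_w.png

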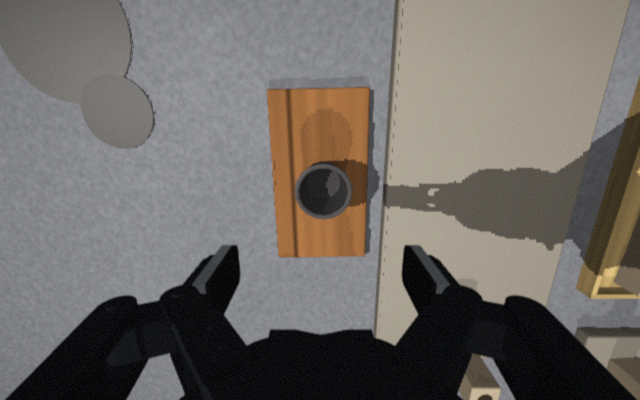

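The cup stands at wrist px (323,190), in the middle of the board. Next is the long post in the carrier.

```bash
python3 -m creep '{"translation":[[-10,44,0],[-10,44,0],[-10,44,0],[-10,44,0],[-10,44,0],[-10,44,0],[-10,44,0],[-11,45,0],[-11,46,0],[0,0,0]],"rotation":[[0,0,0],[0,0,0],[0,0,0],[0,0,0],[0,0,0],[0,0,0],[0,0,0],[0,0,0],[0,0,0],[0,0,0]],"claw":[85,85,85,60,50,50,50,50,50,50]}'
python3 - <<'E'
from h import *
w=snapshot("wrist"); save(w,"g_w.png"); print(proj(w,[[596,-51,38],[598,28,38],[512,-10,62]])); print(sense()["tool_pos"],sense()["tcp_rot"])
E
```

```text
time: 8.55
tool_pos: [595.0, -43.5, 176.7]
tcp_rot: [179.8, -0.2, -179.7]
ft_force: [-0.7, -0.1, -0.4]
finger_gap: 49.9
[[312.58284404 191.29159624]
 [387.84139814 193.43437104]
 [358.09375858 106.23566069]]
[594.66902411 -46.3142968  176.79028015] [ 179.94365268   -0.19856664 -179.77891641]
```

View pics/g_w.png

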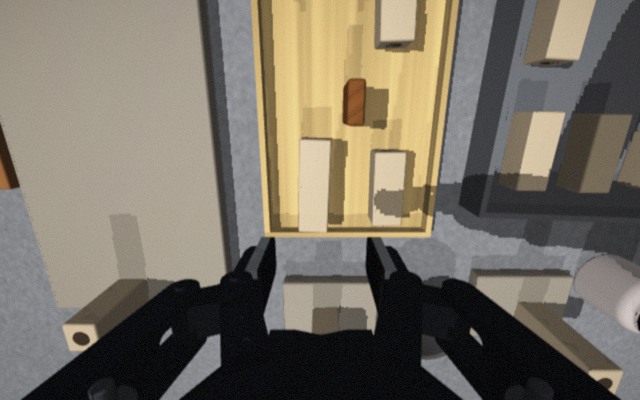

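```bash
python3 -m creep '{"translation":[[3,-3,45],[0,0,45],[0,0,40],[0,0,20],[0,0,10],[0,0,5],[0,0,0]],"rotation":[[0,0,0],[0,0,0],[0,0,0],[0,0,0],[0,0,0],[0,0,0],[0,0,0]],"claw":[52,52,52,52,52,52,52]}'
python3 - <<'E'
from h import *
w=snapshot("wrist"); save(w,"h_w.png")
E
```

```text
time: 9.3
tool_pos: [592.5, -53.1, 14.3]
tcp_rot: [-180.0, -0.0, 179.9]
ft_force: [0.1, -0.5, 0.1]
finger_gap: 52.3
```

View pics/h_w.png

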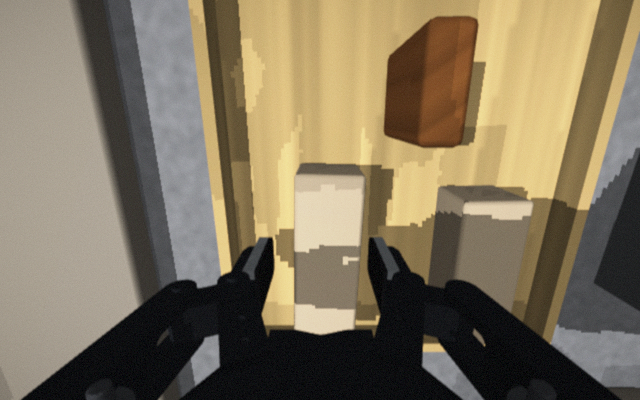

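```bash
python3 -m creep '{"translation":[[0,3,5],[0,0,0],[0,0,0],[0,0,0],[0,0,0],[0,0,0]],"rotation":[[0,0,0],[0,0,0],[0,0,0],[0,0,0],[0,0,0],[0,0,0]],"claw":[52,52,20,20,20,20]}' 40;  python3 -m creep '{"translation":[[0,0,-30],[0,0,-40],[0,0,-40],[0,0,0]],"rotation":[[0,0,0],[0,0,0],[0,0,0],[0,0,0]],"claw":[20,20,20,20]}'
```

```text
time: 9.95
tool_pos: [593.1, -49.5, 10.0]
tcp_rot: [-180.0, 0.1, 180.0]
ft_force: [-0.5, -0.1, 4.5]
finger_gap: 31.3
time: 10.35
tool_pos: [596.7, -50.2, 126.5]
tcp_rot: [-179.9, 0.6, 180.0]
ft_force: [0.9, 0.4, 0.3]
finger_gap: 31.2
```

```bash
python3 -m creep '{"translation":[[21,37,0],[21,37,0],[21,38,0],[21,38,0],[21,38,0],[21,38,0],[21,38,0],[21,37,0],[0,0,0]],"rotation":[[0,0,0],[0,0,0],[0,0,0],[0,0,0],[0,0,0],[0,0,0],[0,0,0],[0,0,0],[0,0,0]],"claw":[20,20,20,20,20,20,20,20,20]}'
python3 - <<'E'
from h import *
w=snapshot("wrist"); save(w,"i_w.png")
E
```

```text
time: 11.25
tool_pos: [421.7, 255.1, 118.4]
tcp_rot: [179.9, -0.1, -179.8]
ft_force: [0.2, -0.8, -0.2]
finger_gap: 31.6
```

View pics/i_w.png

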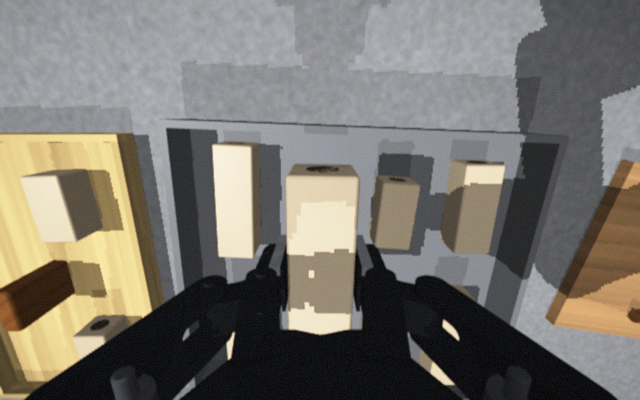

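```bash
python3 -m creep '{"translation":[[0,-2,40],[0,0,35],[0,0,20],[0,0,8],[0,0,4],[0,0,0],[0,0,0],[0,0,0],[0,0,-30],[0,0,-40]],"rotation":[[0,0,0],[0,0,0],[0,0,0],[0,0,0],[0,0,0],[0,0,0],[0,0,0],[0,0,0],[0,0,0],[0,0,0]],"claw":[20,20,20,20,20,20,45,50,50,50]}'
python3 -m creep '{"translation":[[0,0,-30],[0,0,0]],"rotation":[[0,0,0],[0,0,0]],"claw":[50,50]}'
python3 - <<'E'
from h import *
w=snapshot("wrist"); save(w,"j_w.png"); print(proj(w,[[561-5,245,38]])); print(sense()["tool_pos"])
E
```

```text
time: 12.3
tool_pos: [423.2, 248.9, 81.8]
tcp_rot: [-179.9, -0.2, 180.0]
ft_force: [1.5, 0.2, -0.3]
finger_gap: 50.0
time: 12.5
tool_pos: [428.6, 251.5, 118.8]
tcp_rot: [179.7, 0.6, 180.0]
ft_force: [0.7, -0.5, -0.0]
finger_gap: 50.0
[[313.05886389 329.72909968]]
[427.25025843 250.83437671 116.16419899]
```

View pics/j_w.png

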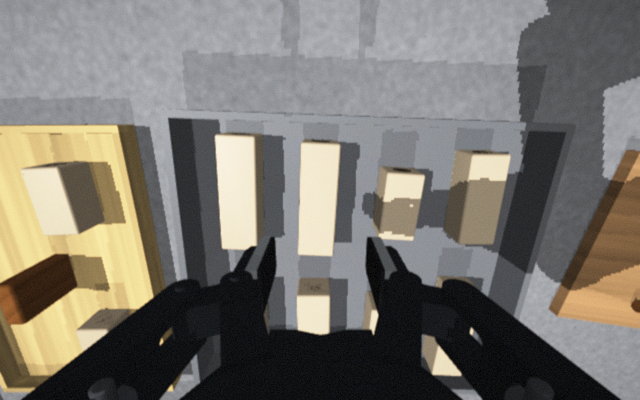

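The long post is down in the empty lane. Now the mid at (557,245).

```bash
python3 -m creep '{"translation":[[-43,-2,0],[-43,-2,0],[-43,-2,0],[0,0,0],[0,0,0]],"rotation":[[0,0,0],[0,0,0],[0,0,0],[0,0,0],[0,0,0]],"claw":[50,50,50,50,50]}'
python3 - <<'E'
from h import *
w=snapshot("wrist"); save(w,"k_w.png"); print(proj(w,[[556,245,38]])); print(sense()["tool_pos"])
E
```

```text
time: 13.05
tool_pos: [553.3, 242.9, 110.4]
tcp_rot: [-179.9, -0.2, 179.9]
ft_force: [-0.2, -0.2, -1.2]
finger_gap: 50.0
[[322.34927255 214.14529474]]
[552.70576795 243.23534385 110.91467934]
```

View pics/k_w.png

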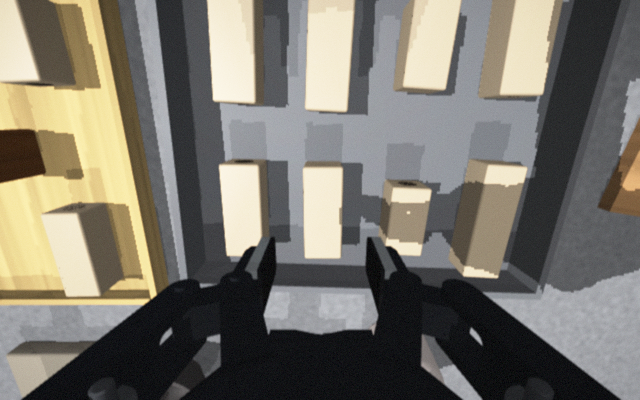

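```bash
python3 -m creep '{"translation":[[0,1,40],[0,0,35],[0,0,18],[0,0,8],[0,0,0],[0,0,0],[0,0,0],[0,0,0]],"rotation":[[0,0,0],[0,0,0],[0,0,0],[0,0,0],[0,0,0],[0,0,0],[0,0,0],[0,0,0]],"claw":[50,50,50,50,50,20,20,20]}';  python3 -m creep '{"translation":[[0,0,0],[0,0,-30],[0,0,-40],[0,0,-40],[0,0,0]],"rotation":[[0,0,0],[0,0,0],[0,0,0],[0,0,0],[0,0,0]],"claw":[20,20,20,20,20]}'
python3 posts.py | tail -8
```

```text
time: 13.9
tool_pos: [555.1, 245.1, 13.4]
tcp_rot: [179.9, 0.2, 180.0]
ft_force: [-1.6, 1.3, 6.2]
finger_gap: 31.0
time: 14.4
tool_pos: [558.3, 246.0, 129.6]
tcp_rot: [179.8, 0.7, 180.0]
ft_force: [0.6, 0.4, 0.8]
finger_gap: 31.5
[423. 182.] 98.5 30.4 -2.8 [253. 227.]
[558. 178.] 77.5 30.6 -1.9 [256. 186.]
[599.  28.] 79.1 31.4 1.9 [301. 176.]
[429.  25.] 57.2 31.3 1.9 [300. 226.]
carrier ((511.4749755859375, -10.020729064941406), (292.5454406738281, 192.94143676757812), 0.1580372005701065) [506.83076513 -13.92837325]
shelf ((513.8262939453125, -267.15130615234375), (389.3598937988281, 218.23680114746094), 0.08945740014314651) [ 507.82981095 -267.08923224]
board ((505.7336730957031, -449.85113525390625), (195.9606170654297, 108.35462951660156), 0.9407092928886414) [ 502.12876489 -449.36532129]
grip ((507.7949523925781, -9.71657943725586), (40.7574348449707, 14.73847770690918), 1.654798150062561) [506.97195909  -9.78025985]Traceback (most recent call last):
  File "posts.py", line 33, in <module>
    one("cup",cv2.inRange(h,(0,0,0),(180,255,70)),70,385,210,412,240,1)
    ~~~^^^^^^^^^^^^^^^^^^^^^^^^^^^^^^^^^^^^^^^^^^^^^^^^^^^^^^^^^^^^^^^^
  File "posts.py", line 26, in one
    pts=cv2.findNonZero(k)[:,0,:]
        ~~~~~~~~~~~~~~~~~~^^^^^^^
TypeError: 'NoneType' object is not subscriptable
```

```bash
python3 -m creep '{"translation":[[-5,-42,0],[-5,-42,0],[-5,-42,0],[-5,-42,0],[-5,-42,0],[-5,-43,0],[-5,-43,0],[0,0,0],[0,0,0]],"rotation":[[0,0,0],[0,0,0],[0,0,0],[0,0,0],[0,0,0],[0,0,0],[0,0,0],[0,0,0],[0,0,0]],"claw":[20,20,20,20,20,20,20,20,20]}'
python3 - <<'E'
from h import *
w=snapshot("wrist"); save(w,"l_w.png")
E
```

```text
time: 15.35
tool_pos: [587.7, -52.4, 119.9]
tcp_rot: [180.0, -0.1, 179.8]
ft_force: [-0.3, -0.3, -0.8]
finger_gap: 31.0
```

View pics/l_w.png

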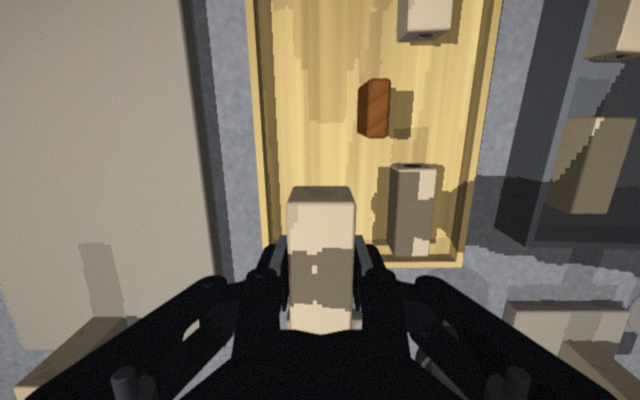

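```bash
python3 -m creep '{"translation":[[0,0,40],[0,0,35],[0,0,20],[0,0,6],[0,0,4],[0,0,0],[0,0,0],[0,0,0],[0,0,-30],[0,0,-40]],"rotation":[[0,0,0],[0,0,0],[0,0,0],[0,0,0],[0,0,0],[0,0,0],[0,0,0],[0,0,0],[0,0,0],[0,0,0]],"claw":[20,20,20,20,20,20,45,50,50,50]}'
python3 -m creep '{"translation":[[0,0,-30],[40,19,0],[40,19,0],[40,19,0],[40,19,0],[0,0,0],[0,0,0]],"rotation":[[0,0,0],[0,0,0],[0,0,0],[0,0,0],[0,0,0],[0,0,0],[0,0,0]],"claw":[50,50,50,50,50,50,50]}'
python3 - <<'E'
from h import *
w=snapshot("wrist"); save(w,"m_w.png"); print(sense()["tool_pos"])
E
```

```text
time: 16.4
tool_pos: [586.7, -51.3, 85.3]
tcp_rot: [180.0, -0.2, 179.9]
ft_force: [0.9, -0.4, 0.2]
finger_gap: 50.2
time: 17.1
tool_pos: [428.7, 24.9, 117.4]
tcp_rot: [-180.0, 0.2, -180.0]
ft_force: [0.2, -0.1, 0.1]
finger_gap: 50.3
[429.77373575  24.51399755 117.71874358]
```

View pics/m_w.png

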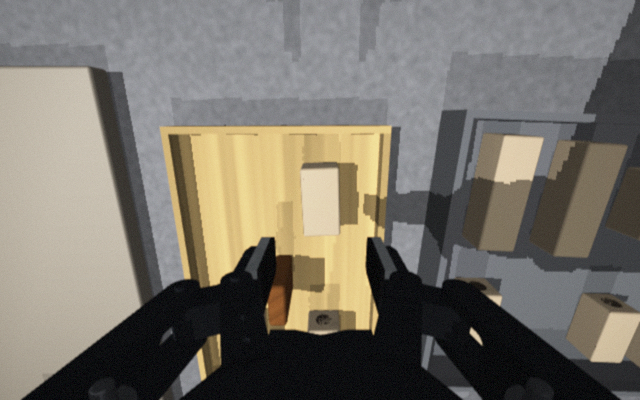

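```bash
python3 -m creep '{"translation":[[3,0,40],[0,0,35],[0,0,20],[0,0,11],[0,0,0],[0,0,0],[0,0,0],[0,0,0]],"rotation":[[0,0,0],[0,0,0],[0,0,0],[0,0,0],[0,0,0],[0,0,0],[0,0,0],[0,0,0]],"claw":[50,50,50,50,50,20,20,20]}';  python3 -m creep '{"translation":[[0,0,0],[0,0,-30],[0,0,-40],[0,0,-40],[0,0,0]],"rotation":[[0,0,0],[0,0,0],[0,0,0],[0,0,0],[0,0,0]],"claw":[20,20,20,20,20]}'
```

```text
time: 17.95
tool_pos: [427.1, 24.5, 11.8]
tcp_rot: [-180.0, 0.2, 180.0]
ft_force: [0.3, -0.0, 3.3]
finger_gap: 31.6
time: 18.45
tool_pos: [429.7, 24.5, 126.8]
tcp_rot: [-180.0, 0.6, 180.0]
ft_force: [1.0, -0.6, 0.3]
finger_gap: 31.9
```

Now to the freed bin slot (556,245): a shift of about (128,220).

```bash
python3 -m creep '{"translation":[[-21,37,0],[-21,37,0],[-21,37,0],[-21,37,0],[-21,37,0],[-22,36,0],[0,0,0],[0,0,0]],"rotation":[[0,0,0],[0,0,0],[0,0,0],[0,0,0],[0,0,0],[0,0,0],[0,0,0],[0,0,0]],"claw":[20,20,20,20,20,20,20,20]}'
python3 - <<'E'
from h import *
w=snapshot("wrist"); save(w,"n_w.png")
E
```

```text
time: 19.25
tool_pos: [552.1, 246.0, 118.9]
tcp_rot: [-179.9, -0.1, -180.0]
ft_force: [-1.3, -1.1, -0.6]
finger_gap: 31.5
```

View pics/n_w.png

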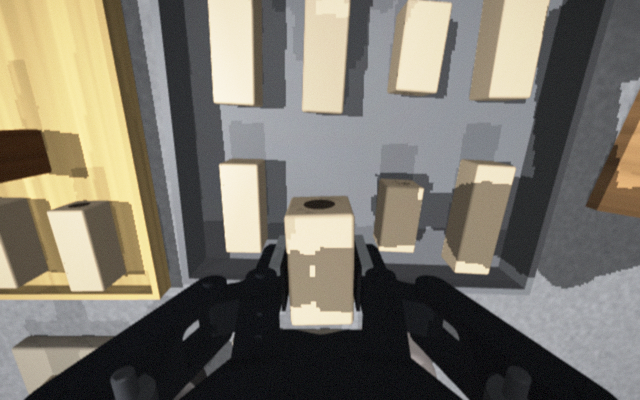

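```bash
python3 -m creep '{"translation":[[0,0,40],[0,0,35],[0,0,20],[0,0,6],[0,0,4],[0,0,0],[0,0,0],[0,0,0],[0,0,-30],[0,0,-40]],"rotation":[[0,0,0],[0,0,0],[0,0,0],[0,0,0],[0,0,0],[0,0,0],[0,0,0],[0,0,0],[0,0,0],[0,0,0]],"claw":[20,20,20,20,20,20,45,50,50,50]}'
python3 -m creep '{"translation":[[0,0,-30],[0,-34,0],[0,-34,0],[0,0,0],[0,0,0]],"rotation":[[0,0,0],[0,0,0],[0,0,0],[0,0,0],[0,0,0]],"claw":[50,50,50,50,50]}'
python3 - <<'E'
from h import *
w=snapshot("wrist"); save(w,"o_w.png"); print(sense()["tool_pos"])
E
```

```text
time: 20.3
tool_pos: [550.9, 244.9, 84.2]
tcp_rot: [-179.9, -0.2, 180.0]
ft_force: [1.1, 0.4, 0.2]
finger_gap: 50.3
time: 20.8
tool_pos: [553.2, 177.2, 116.2]
tcp_rot: [180.0, 0.1, 179.9]
ft_force: [-0.1, 0.2, 0.4]
finger_gap: 49.6
[553.08475523 177.85806129 115.98203083]
```

View pics/o_w.png

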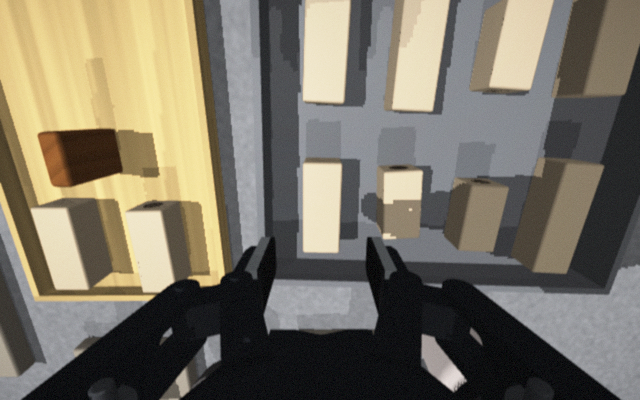

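```bash
python3 -m creep '{"translation":[[0,1,40],[0,0,35],[0,0,20],[0,0,9],[0,0,0],[0,0,0],[0,0,0],[0,0,0]],"rotation":[[0,0,0],[0,0,0],[0,0,0],[0,0,0],[0,0,0],[0,0,0],[0,0,0],[0,0,0]],"claw":[47,47,47,47,47,20,20,20]}';  python3 -m creep '{"translation":[[0,0,0],[0,0,-30],[0,0,-40],[0,0,-40],[0,0,0]],"rotation":[[0,0,0],[0,0,0],[0,0,0],[0,0,0],[0,0,0]],"claw":[20,20,20,20,20]}'; python3 posts.py 2>/dev/null | grep -v shelf
```

```text
time: 21.65
tool_pos: [553.9, 178.9, 12.9]
tcp_rot: [180.0, 0.1, 180.0]
ft_force: [0.8, -0.4, 2.2]
finger_gap: 31.5
time: 22.15
tool_pos: [557.2, 179.5, 129.0]
tcp_rot: [179.9, 0.7, 179.9]
ft_force: [0.9, 1.0, -0.4]
finger_gap: 31.0
[607.  45.] 78.2 31.3 1.1 [296. 173.]
[604. -35.] 79.7 32.3 -1.0 [320. 175.]
carrier ((519.1323852539062, 7.352989196777344), (192.9008026123047, 292.8075866699219), 89.73039245605469) [506.27975772   7.29966156]
board ((505.7547607421875, -449.7505187988281), (195.9800567626953, 108.49640655517578), 0.9663379788398743) [ 502.21907984 -449.3625963 ]
grip ((513.5796508789062, 6.846748352050781), (41.67559814453125, 16.3878116607666), 1.7811487913131714) [513.74933766   6.79007096]
```

The carrier has been knocked: it is now about 8 mm further in x and 17 mm further in y. I'll place to its new pose.

```bash
python3 -m creep '{"translation":[[25,-26,0],[25,-26,0],[25,-27,0],[25,-27,0],[25,-27,0],[0,0,0],[0,0,0]],"rotation":[[0,0,0],[0,0,0],[0,0,0],[0,0,0],[0,0,0],[0,0,0],[0,0,0]],"claw":[20,20,20,20,20,20,20]}'
python3 - <<'E'
from h import *
w=snapshot("wrist"); save(w,"p_w.png")
t=snapshot("top"); save(t,"p_t.png",(160,120,360,260),4)
E
```

```text
time: 22.9
tool_pos: [426.9, 45.2, 120.4]
tcp_rot: [180.0, -0.0, 179.9]
ft_force: [-0.0, 0.3, -0.6]
finger_gap: 31.5
```

View pics/p_w.png

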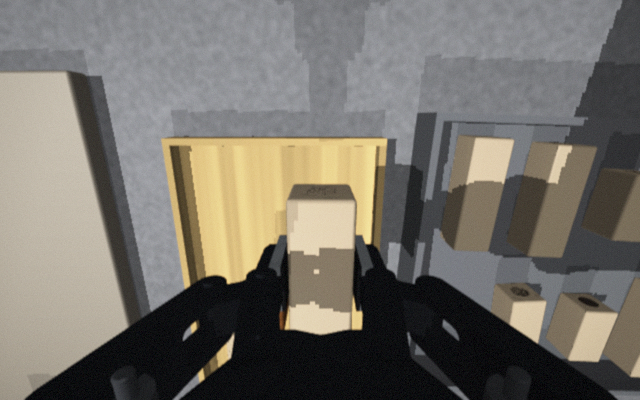

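View pics/p_t.png

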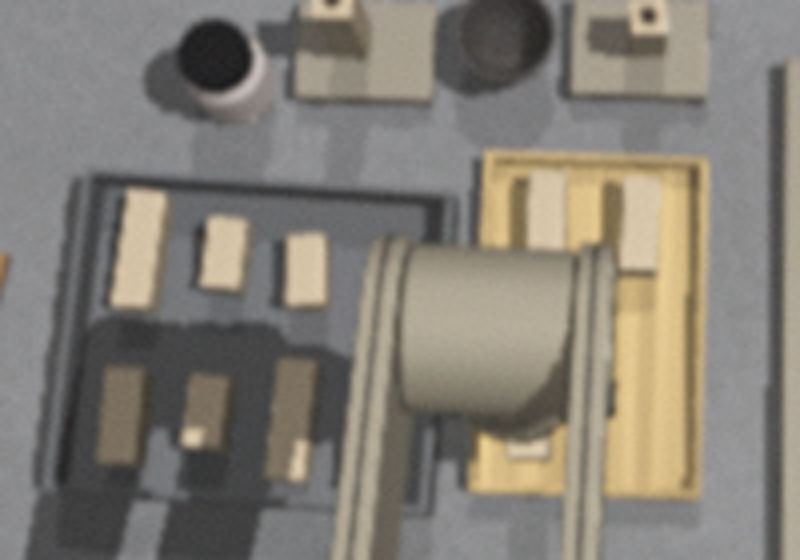

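```bash
python3 -m creep '{"translation":[[0,0,40],[0,0,35],[0,0,20],[0,0,6],[0,0,5],[0,0,0],[0,0,0],[0,0,0],[0,0,-30],[0,0,-40]],"rotation":[[0,0,0],[0,0,0],[0,0,0],[0,0,0],[0,0,0],[0,0,0],[0,0,0],[0,0,0],[0,0,0],[0,0,0]],"claw":[20,20,20,20,20,20,45,47,47,47]}'
python3 -m creep '{"translation":[[0,0,-30],[0,43,0],[0,43,0],[0,43,0],[0,43,0],[0,43,0],[0,43,0],[0,43,0],[0,43,0],[0,0,0]],"rotation":[[0,0,0],[0,0,0],[0,0,0],[0,0,0],[0,0,0],[0,0,0],[0,0,0],[0,0,0],[0,0,0],[0,0,0]],"claw":[47,47,47,47,47,47,47,47,47,47]}'
python3 - <<'E'
from h import *
w=snapshot("wrist"); save(w,"q_w.png"); print(sense()["tool_pos"])
E
python3 posts.py
```

```text
time: 24.0
tool_pos: [425.9, 45.6, 84.9]
tcp_rot: [180.0, -0.2, 179.9]
ft_force: [0.4, -0.5, 0.1]
finger_gap: 47.2
time: 25.0
tool_pos: [427.5, 394.4, 116.2]
tcp_rot: [179.8, 0.1, -179.8]
ft_force: [-0.4, -0.5, 0.4]
finger_gap: 47.1
[427.61348136 392.04332606 115.89602391]
[410. 389.] 38.7 29.4 1.5 [189. 229.]
[569. 387.] 96.3 29.5 -3.7 [194. 182.]
[434. 320.] 56.0 29.7 -3.6 [211. 222.]
[568. 315.] 56.2 29.6 -2.6 [216. 183.]
[429. 250.] 96.4 30.0 -2.9 [232. 224.]
[555. 245.] 56.2 28.4 3.6 [236. 187.]
[423. 182.] 98.0 30.4 -2.9 [253. 227.]
[433.  45.] 80.3 32.5 -2.0 [294. 224.]
[607.  45.] 78.2 31.3 1.1 [296. 173.]
[604. -35.] 79.5 32.3 -0.9 [320. 175.]
carrier ((519.174560546875, 7.308074951171875), (192.92730712890625, 292.713134765625), 89.78692626953125) [511.25131095   4.24164069]
shelf ((513.8404541015625, -267.1504211425781), (389.34027099609375, 217.75914001464844), 0.08711898326873779) [ 507.94931813 -267.12900313]
board ((505.78009033203125, -449.80352783203125), (195.92034912109375, 108.34392547607422), 1.020643711090088) [ 502.02805062 -450.18445857]
grip ((513.2630004882812, 6.773387908935547), (16.2957706451416, 42.5626106262207), 89.46501922607422) [513.74961859   6.64789759]Traceback (most recent call last):
  File "posts.py", line 33, in <module>
    one("cup",cv2.inRange(h,(0,0,0),(180,255,70)),70,385,210,412,240,1)
    ~~~^^^^^^^^^^^^^^^^^^^^^^^^^^^^^^^^^^^^^^^^^^^^^^^^^^^^^^^^^^^^^^^^
  File "posts.py", line 26, in one
    pts=cv2.findNonZero(k)[:,0,:]
        ~~~~~~~~~~~~~~~~~~^^^^^^^
TypeError: 'NoneType' object is not subscriptable
```

View pics/q_w.png

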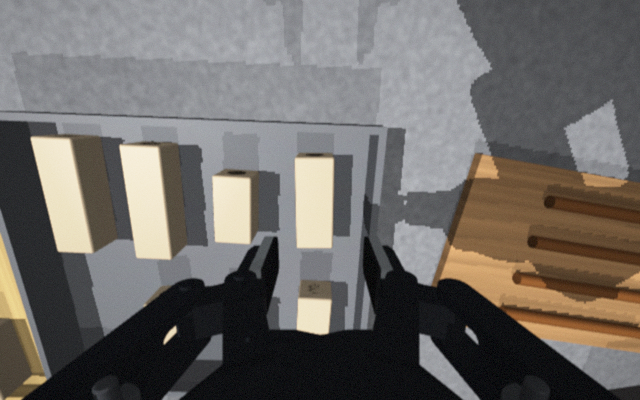

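```bash
python3 -m creep '{"translation":[[2,-2,40],[0,0,35],[0,0,20],[0,0,9],[0,0,0],[0,0,0],[0,0,0],[0,0,0]],"rotation":[[0,0,0],[0,0,0],[0,0,0],[0,0,0],[0,0,0],[0,0,0],[0,0,0],[0,0,0]],"claw":[47,47,47,47,47,20,20,20]}';  python3 -m creep '{"translation":[[0,0,0],[0,0,-30],[0,0,-40],[0,0,-40],[0,0,0]],"rotation":[[0,0,0],[0,0,0],[0,0,0],[0,0,0],[0,0,0]],"claw":[20,20,20,20,20]}'
```

```text
time: 25.9
tool_pos: [427.1, 388.3, 13.2]
tcp_rot: [179.9, 0.1, 180.0]
ft_force: [-0.4, -0.3, 3.9]
finger_gap: 31.1
time: 26.4
tool_pos: [429.5, 390.6, 129.2]
tcp_rot: [179.6, 0.6, 180.0]
ft_force: [1.0, 0.6, 0.3]
finger_gap: 31.4
```

```bash
python3 -m creep '{"translation":[[0,-42,0],[0,-42,0],[0,-42,0],[0,-42,0],[0,-42,0],[0,-42,0],[0,-42,0],[0,-42,0],[0,-43,0],[0,-43,0]],"rotation":[[0,0,0],[0,0,0],[0,0,0],[0,0,0],[0,0,0],[0,0,0],[0,0,0],[0,0,0],[0,0,0],[0,0,0]],"claw":[20,20,20,20,20,20,20,20,20,20]}'
python3 -m creep '{"translation":[[0,0,0],[0,0,0]],"rotation":[[0,0,0],[0,0,0]],"claw":[20,20]}'
python3 - <<'E'
from h import *
w=snapshot("wrist"); save(w,"r_w.png")
E
```

```text
time: 27.4
tool_pos: [425.2, -36.0, 121.3]
tcp_rot: [-180.0, 0.0, 180.0]
ft_force: [1.7, -0.3, -1.0]
finger_gap: 31.1
time: 27.6
tool_pos: [425.4, -35.1, 121.2]
tcp_rot: [180.0, 0.0, 179.8]
ft_force: [-0.1, 0.9, -1.4]
finger_gap: 31.3
```

View pics/r_w.png

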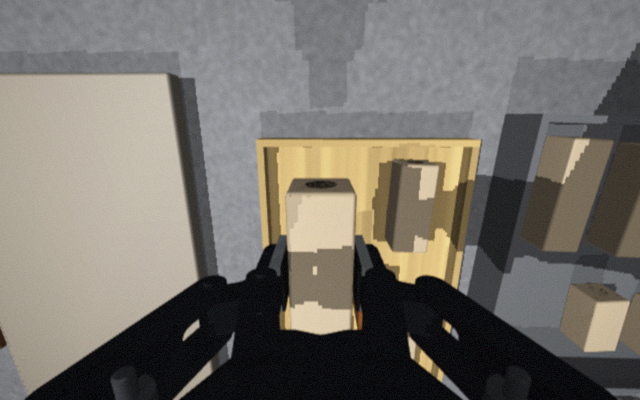

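```bash
python3 -m creep '{"translation":[[-2,2,40],[0,0,35],[0,0,20],[0,0,7],[0,0,5],[0,0,0],[0,0,0],[0,0,0],[0,0,-30],[0,0,-40]],"rotation":[[0,0,0],[0,0,0],[0,0,0],[0,0,0],[0,0,0],[0,0,0],[0,0,0],[0,0,0],[0,0,0],[0,0,0]],"claw":[20,20,20,20,20,20,45,47,47,47]}'
python3 -m creep '{"translation":[[0,0,-40],[-40,21,0],[-43,21,0],[0,0,0],[0,0,0]],"rotation":[[0,0,0],[0,0,0],[0,0,0],[0,0,0],[0,0,0]],"claw":[47,47,47,47,47]}'
python3 posts.py 2>/dev/null
python3 - <<'E'
from h import *
w=snapshot("wrist"); save(w,"s_w.png"); print(sense()["tool_pos"],sense()["tcp_rot"],proj(w,[[514,7,62]]))
E
```

```text
time: 28.65
tool_pos: [425.8, -32.1, 83.8]
tcp_rot: [180.0, -0.2, 179.9]
ft_force: [1.1, -0.2, 0.3]
finger_gap: 46.7
time: 29.15
tool_pos: [510.8, 9.9, 124.2]
tcp_rot: [-180.0, -0.1, -180.0]
ft_force: [-0.7, -0.8, -0.2]
finger_gap: 47.0
[570. 388.] 94.8 29.6 -5.6 [194. 181.]
[434. 321.] 56.6 29.1 -4.9 [211. 222.]
[423. 184.] 99.1 29.7 -6.6 [252. 226.]
[434.  45.] 80.7 32.7 -2.0 [294. 224.]
[371.  11.] 41.9 27.7 -31.9 [304. 244.]
carrier ((518.6795043945312, 7.152107238769531), (192.57196044921875, 290.849365234375), 89.7821044921875) [475.52722361  -3.34618045]
shelf ((513.7566528320312, -267.1684265136719), (389.65008544921875, 218.18893432617188), 0.04951782152056694) [ 507.70230649 -267.08471876]
board ((505.7626647949219, -449.8280029296875), (195.9324188232422, 108.10948944091797), 0.9923810362815857) [ 502.24242379 -448.95763337]
grip ((503.56475830078125, 6.537322998046875), (21.59679412841797, 16.340988159179688), 1.5857152938842773) [503.42367902   5.87205894]
[509.95163616   9.26461159 124.49264512] [-1.79989477e+02 -1.69753962e-02  1.79949133e+02] [[316.56701997 219.61191468]]
```

View pics/s_w.png

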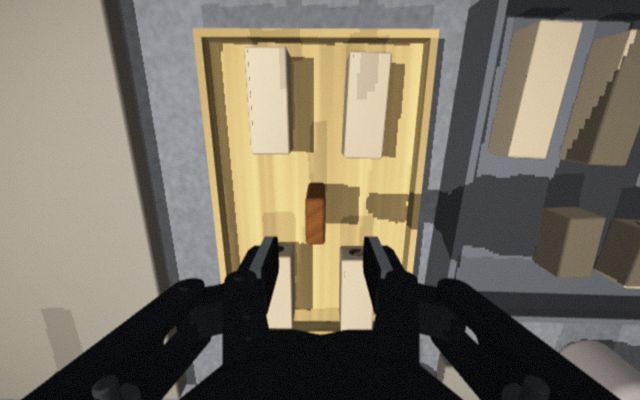

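```bash
python3 -m creep '{"translation":[[-3,-2,40],[0,0,30],[0,0,20],[0,0,6],[0,0,0],[0,0,0]],"rotation":[[0,0,0],[0,0,0],[0,0,0],[0,0,0],[0,0,0],[0,0,0]],"claw":[47,47,47,47,47,47]}'
python3 - <<'E'
from h import *
w=snapshot("wrist"); save(w,"u_w.png")
E
```

```text
time: 29.85
tool_pos: [514.4, 7.2, 30.0]
tcp_rot: [-180.0, 0.1, 179.9]
ft_force: [0.2, 0.0, -0.1]
finger_gap: 46.8
```

View pics/u_w.png

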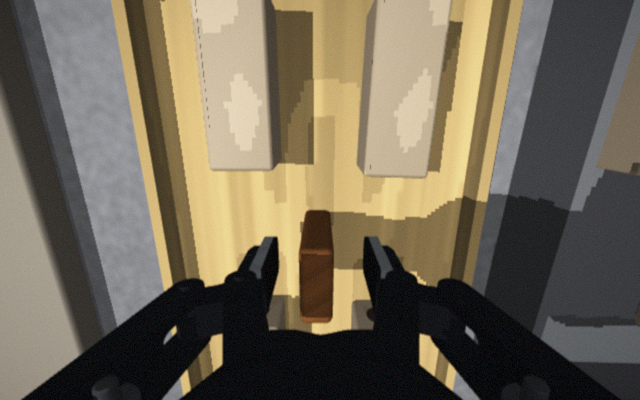

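The four mids are in the carrier, and the grip board is centred between the jaws at px (317,285).

```bash
python3 -m creep '{"translation":[[0,-1,0],[0,0,0],[0,0,0],[0,0,0],[0,0,0],[0,0,0],[0,0,0],[0,0,0]],"rotation":[[0,0,0],[0,0,0],[0,0,0],[0,0,0],[0,0,0],[0,0,0],[0,0,0],[0,0,0]],"claw":[47,10,10,10,10,10,10,10]}' 110; python3 -m creep '{"translation":[[0,0,-10],[0,0,-15],[0,0,-20],[0,0,-15],[0,0,-5],[0,0,0],[0,0,0]],"rotation":[[0,0,0],[0,0,0],[0,0,0],[0,0,0],[0,0,0],[0,0,0],[0,0,0]],"claw":[10,10,10,10,10,10,10]}'
python3 - <<'E'
from h import *
w=snapshot("scene"); save(w,"v_s.png"); w=snapshot("wrist"); save(w,"v_w.png"); print(sense()["wrist_torque"],sense()["ft_force"])
E
```

```text
time: 30.7
tool_pos: [514.1, 6.2, 29.2]
tcp_rot: [-180.0, 0.1, 180.0]
ft_force: [-2.7, -1.4, 5.5]
finger_gap: 14.4
time: 31.4
tool_pos: [513.4, 6.6, 93.3]
tcp_rot: [180.0, -0.0, 180.0]
ft_force: [3.0, -0.3, -6.6]
finger_gap: 14.9
[-0.00353109  0.23167011  0.00137255] [-1.41480744 -0.53825101 -6.16454374]
```

View pics/v_s.png

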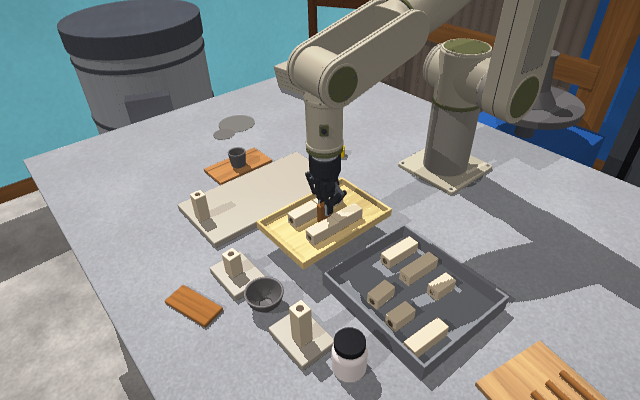

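View pics/v_w.png

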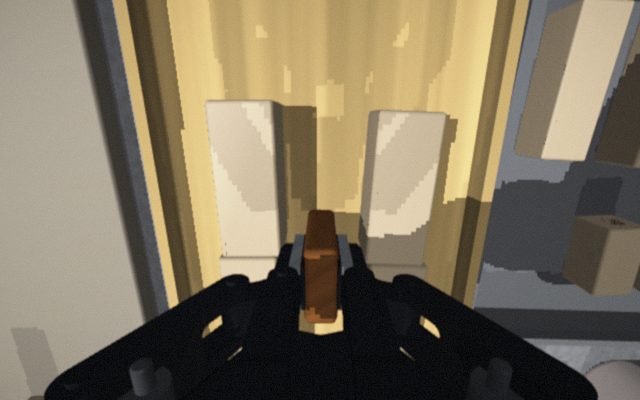

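Run:
```python
from h import *
w=snapshot("scene"); save(w,"w_s.png",(240,160,410,290),4.5); t=snapshot("top"); save(t,"w_t.png",(270,140,360,265),4.5)
```

```text
(no output)
```

View pics/w_s.png

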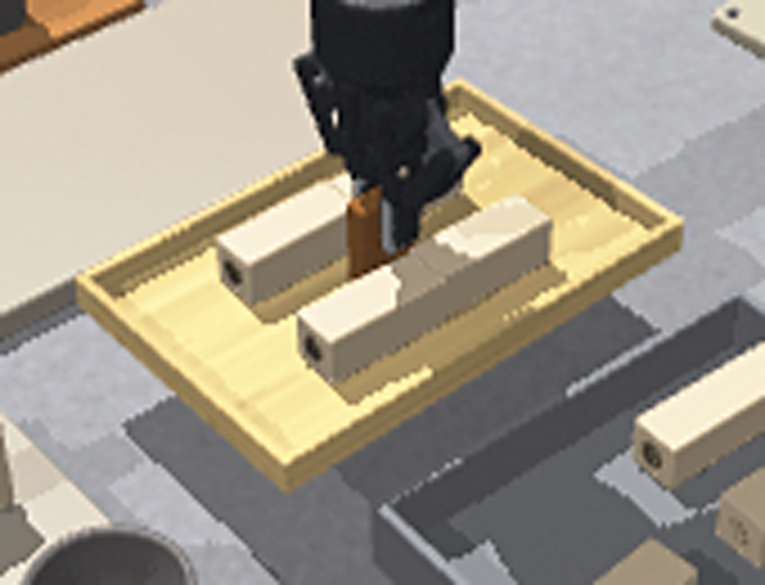

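View pics/w_t.png

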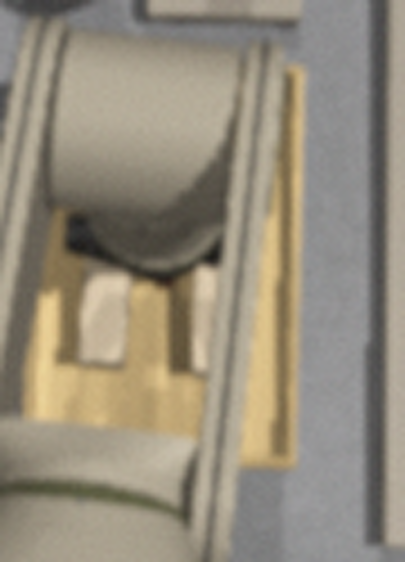

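```bash
python3 -m creep '{"translation":[[0,-4,0],[0,-9,0],[0,-15,0],[0,-20,0],[0,-25,0],[0,-27,0],[0,-27,0],[0,-27,0],[0,-26,0],[0,-23,0]],"rotation":[[0,0,0],[0,0,0],[0,0,0],[0,0,0],[0,0,0],[0,0,0],[0,0,0],[0,0,0],[0,0,0],[0,0,0]],"claw":[10,10,10,10,10,10,10,10,10,10]}'
python3 -m creep '{"translation":[[0,-20,0],[0,-18,0],[0,-14,0],[1,-10,0],[1,-6,0],[1,-3,0],[0,0,0],[0,0,0]],"rotation":[[0,0,0],[0,0,0],[0,0,0],[0,0,0],[0,0,0],[0,0,0],[0,0,0],[0,0,0]],"claw":[10,10,10,10,10,10,10,10]}'
python3 - <<'E'
from h import *
w=snapshot("scene"); save(w,"x_s.png",(140,100,400,300),3); t=snapshot("top"); save(t,"x_t.png",(280,110,480,280),3.5); w=snapshot("wrist"); save(w,"x_w.png")
E
```

```text
time: 32.6
tool_pos: [512.8, -199.2, 93.3]
tcp_rot: [-180.0, -0.0, 179.9]
ft_force: [-0.3, -1.1, -5.7]
finger_gap: 14.2
time: 33.4
tool_pos: [510.4, -266.8, 93.2]
tcp_rot: [180.0, -0.0, 180.0]
ft_force: [-0.0, -1.7, -6.5]
finger_gap: 14.2
```

View pics/x_s.png

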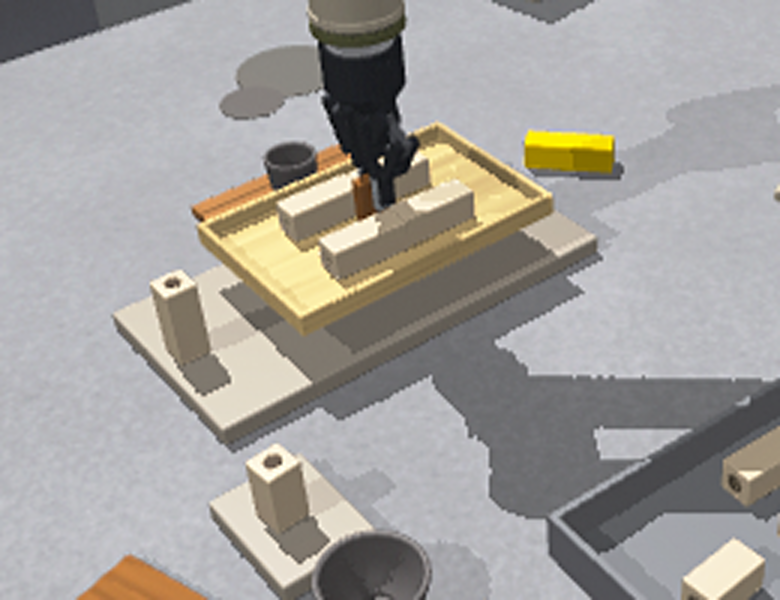

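View pics/x_t.png

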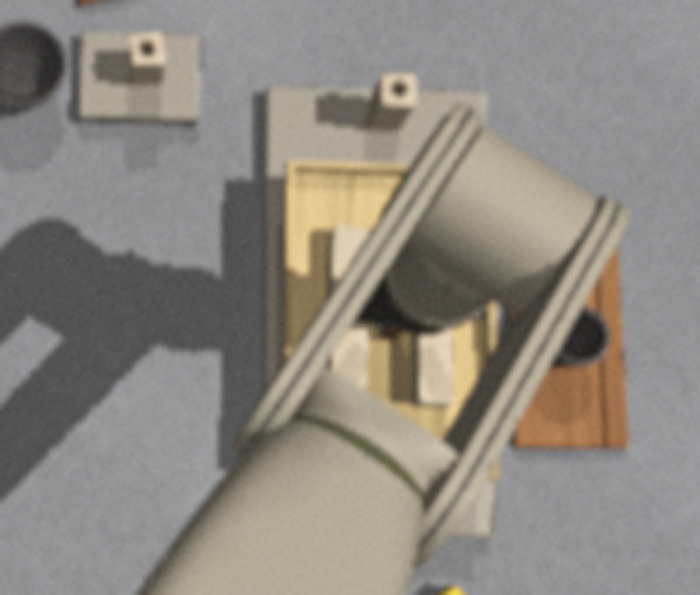

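View pics/x_w.png

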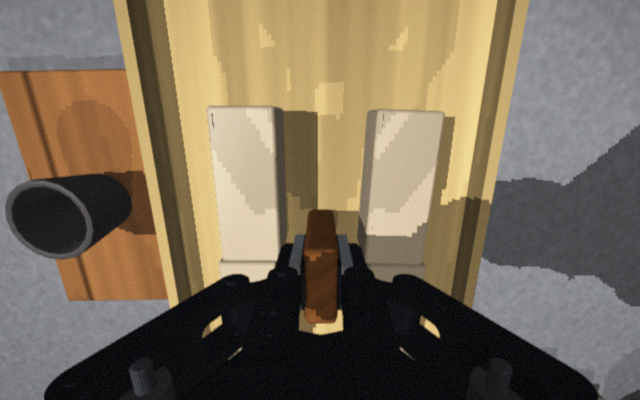

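```bash
python3 -m creep '{"translation":[[0,0,4],[0,0,9],[0,0,11],[0,0,8],[0,0,5],[0,0,3],[0,0,0],[0,0,0]],"rotation":[[0,0,0],[0,0,0],[0,0,0],[0,0,0],[0,0,0],[0,0,0],[0,0,0],[0,0,0]],"claw":[10,10,10,10,10,10,10,10]}'
python3 - <<'E'
from h import *
w=snapshot("wrist"); save(w,"y_w.png"); s=snapshot("scene"); save(s,"y_s.png",(140,100,400,300),3)
E
```

```text
time: 34.35
tool_pos: [510.5, -267.6, 53.6]
tcp_rot: [-180.0, 0.0, 180.0]
ft_force: [0.8, -0.1, -5.1]
finger_gap: 14.8
```

View pics/y_s.png

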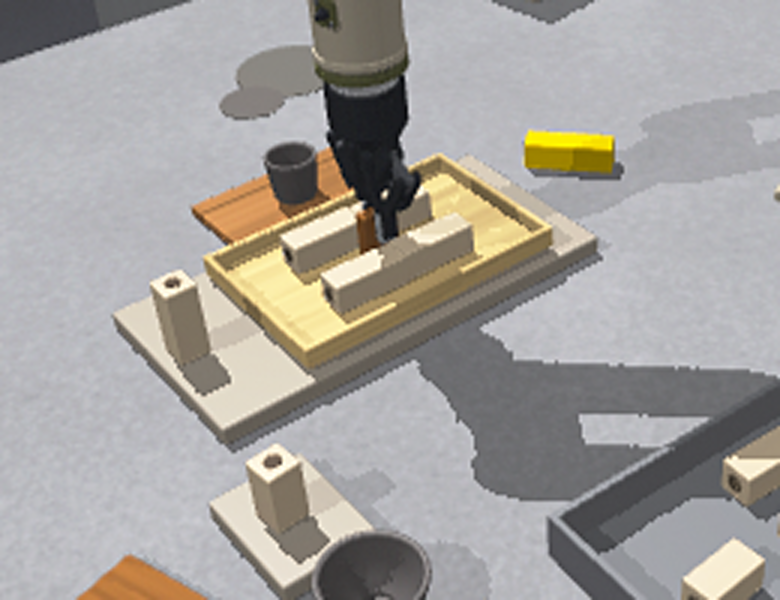

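View pics/y_w.png

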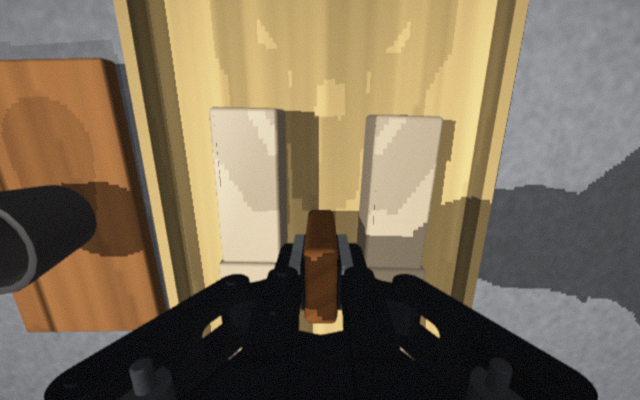

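The carrier is centred over the shelf and level. Lowering the last few millimetres.

```bash
python3 -m creep '{"translation":[[0,0,2],[0,0,2],[0,0,0]],"rotation":[[0,0,0],[0,0,0],[0,0,0]],"claw":[10,10,10]}'; python3 -m creep '{"translation":[[0,0,1],[0,0,0]],"rotation":[[0,0,0],[0,0,0]],"claw":[10,10]}'
```

```text
time: 34.75
tool_pos: [510.4, -267.5, 49.2]
tcp_rot: [-180.0, 0.0, 180.0]
ft_force: [-0.4, -0.7, -4.3]
finger_gap: 14.6
time: 34.95
tool_pos: [510.9, -267.7, 49.1]
tcp_rot: [-180.0, 0.1, 180.0]
ft_force: [-1.5, 0.9, 0.1]
finger_gap: 14.4
```

```bash
python3 -m creep '{"translation":[[0,0,1],[0,0,0],[0,0,0],[0,0,0],[0,0,0],[0,0,0]],"rotation":[[0,0,0],[0,0,0],[0,0,0],[0,0,0],[0,0,0],[0,0,0]],"claw":[10,20,30,44,47,47]}'; python3 -m creep '{"translation":[[0,0,-15],[0,0,-30],[0,0,-40],[0,0,-40],[0,0,-40],[40,30,0],[40,40,0],[30,40,0],[0,45,0],[0,45,0]],"rotation":[[0,0,0],[0,0,0],[0,0,0],[0,0,0],[0,0,0],[0,0,0],[0,0,0],[0,0,0],[0,0,0],[0,0,0]],"claw":[47,47,47,47,47,47,47,47,47,47]}'
python3 -m creep '{"translation":[[0,45,0],[0,45,0],[0,45,0],[0,45,0],[0,45,0],[0,45,0],[0,0,0]],"rotation":[[0,0,0],[0,0,0],[0,0,0],[0,0,0],[0,0,0],[0,0,0],[0,0,0]],"claw":[47,47,47,47,47,47,47]}'
python3 - <<'E'
from h import *
t=snapshot("top"); save(t,"z_t.png",(160,90,480,310),2.5); s=snapshot("scene"); save(s,"z_s.png")
E
```

```text
time: 35.55
tool_pos: [510.4, -267.5, 47.2]
tcp_rot: [-180.0, 0.0, 180.0]
ft_force: [-0.5, -0.9, 0.6]
finger_gap: 47.2
time: 36.55
tool_pos: [404.3, -71.0, 213.6]
tcp_rot: [-180.0, 0.1, 179.8]
ft_force: [0.9, 0.5, 0.8]
finger_gap: 47.1
time: 37.25
tool_pos: [404.5, 202.7, 213.5]
tcp_rot: [179.9, 0.0, -179.7]
ft_force: [-0.4, -1.0, -0.8]
finger_gap: 46.9
```

View pics/z_t.png

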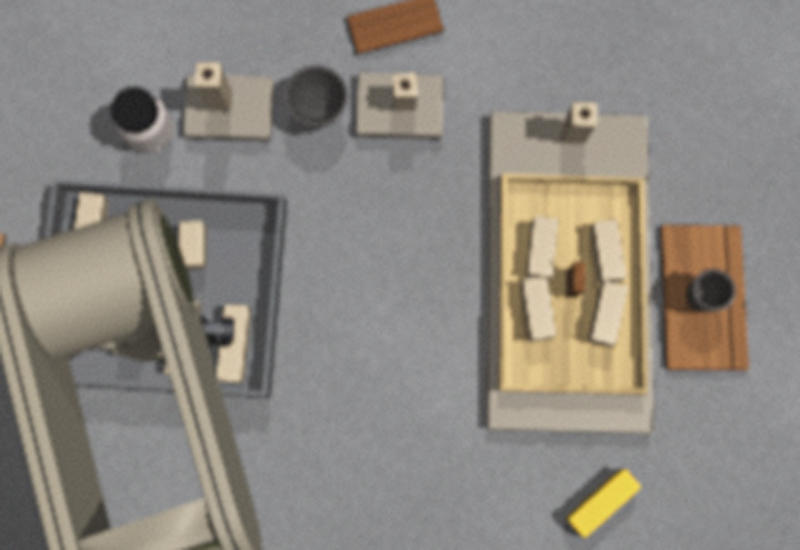

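View pics/z_s.png

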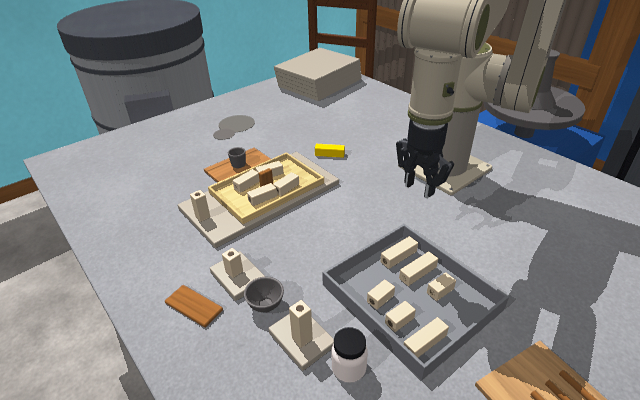

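Run:
```python
from h import *
t=snapshot("top")
f=cv2.resize(t["frame"],None,fx=4,fy=4,interpolation=cv2.INTER_CUBIC); h=cv2.cvtColor(f,cv2.COLOR_RGB2HSV)
def one(n,m,z,x0,y0,x1,y1):
    k=np.zeros_like(m);k[y0*4:y1*4,x0*4:x1*4]=m[y0*4:y1*4,x0*4:x1*4]
    k=cv2.morphologyEx(k,cv2.MORPH_OPEN,np.ones((5,5)));p=cv2.findNonZero(k)[:,0,:]
    print(n,cv2.minAreaRect(cast(t,(p+.5)/4-.5,z)[:,:2].astype(np.float32)))
one("carrier z42",cv2.inRange(h,(12,70,110),(28,160,255)),42,350,150,424,262)
one("shelf",cv2.inRange(h,(10,20,140),(26,50,255)),20,350,130,422,270)
one("board",cv2.inRange(h,(5,110,90),(18,220,255)),12,422,170,470,250)
one("cup z62",cv2.inRange(h,(0,0,0),(180,255,75)),62,434,190,460,222)
# posts in carrier
m=cv2.inRange(h,(12,30,170),(26,66,255)); k=np.zeros_like(m);k[165*4:245*4,364*4:415*4]=m[165*4:245*4,364*4:415*4]
k=cv2.morphologyEx(k,cv2.MORPH_OPEN,np.ones((5,5)))
for c in cv2.findContours(k,cv2.RETR_EXTERNAL,cv2.CHAIN_APPROX_NONE)[0]:
    if cv2.contourArea(c)>300: print(cv2.minAreaRect(cast(t,(c[:,0]+.5)/4-.5,58)[:,:2].astype(np.float32)))
```

```text
carrier z42 ((515.275634765625, -265.76434326171875), (196.20396423339844, 294.7196044921875), 89.9573745727539)
shelf ((548.5132446289062, -267.40008544921875), (459.0811767578125, 217.72061157226562), 0.018076665699481964)
board ((505.76434326171875, -449.8044738769531), (195.87391662597656, 108.56764221191406), 1.001086711883545)
cup z62 ((504.69805908203125, -438.5474548339844), (46.980743408203125, 67.367431640625), 13.777613639831543)
((514.2103271484375, -312.76422119140625), (42.24734115600586, 164.14512634277344), 88.1488265991211)
((517.1791381835938, -220.60150146484375), (40.266990661621094, 162.71522521972656), 88.50839233398438)
```

Run:
```python
from h import *
print(hand_in())
```

```text
the job is handed in; nothing more can be done
None
```

The job is handed in at about 37 s of robot time. No verdict is reported, so what follows rests on my last pictures.

- **Pattern and loading:** The pattern post's top measured z ≈ 100–102 mm, so it is the 80 mm length. I moved the one cup to the ware board and returned the long and the short from the carrier to the bin. I loaded the three 80 mm posts from the bin beside the one already in the carrier.
- **Carrier:** It was knocked about 8 mm in x and 17 mm in y during the run, and I measured it again before placing. I then carried it level to the shelf. The last check puts it about (-24, +1) mm from the shelf centre, lengthwise within 0.1° and looking flat.
- **Cup and bin:** The cup looks upright near the middle of the ware board. The bin holds three longs and three shorts. The bowl, the jar and the yellow block were not touched.

Checks that disagreed or went less well:
- The top camera read about 5 mm farther in x than the wrist camera.
- The spare short post's height read about 89 mm instead of 80 mm, which did not affect the job.
- The posts slid towards the middle of the carrier at the lift, and opening the fingers fanned them slightly. They still looked flat on its floor and well inside its walls.

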